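# Get the vial from behind the beaker and the tape

### The job

The sample vial stands at the back of the grey organiser, shut in by the beaker and the roll of tape. Without moving the vial yet, set the beaker and the tape aside, upright and wholly on the black rubber mat; with both there, stand the vial upright in the middle of the round steel plate, and only then put the beaker and the tape back in the organiser, each exactly where it stood. Leave the filter disc, the pen and the spanner where they are, and tip nothing over.

Things in the scene. Friction and masses are not known exactly. Their poses are not given: they have to be found in the camera images.
- beaker_mid (a point): centre of the empty glass beaker, half-way up (31 mm above its underside). Round, 62 mm tall, 48 mm across the body, 53 mm across the rim (top 6 mm), 0.09 kg, z up; take it round the body from above. Stands on the organiser's base beside the tape, in front of the vial. Goes to the mat, and at the end back to where it was at the start.
- tape_mid (a point): centre of the flat-lying roll of dark tape, half-way up (9.5 mm above its underside). Round, 58 mm across, 19 mm high, its hole cannot be used by the fingers; z up; take it across its outside from above. Lies on the organiser's base beside the beaker, in front of the vial. Goes to the mat, and at the end back to where it was at the start.
- vial_mid (a point): centre of the glass sample vial with white cap, half-way up (19 mm above its underside). Upright cylinder 16 mm across, 38 mm tall, 0.012 kg, z up. It stands on the organiser's base, behind the gap between beaker and tape. It goes to the middle of the steel plate.
- bay: grey organiser, fixed: base plate 125 mm (x) by 190 mm (y), 4 mm thick, back wall (+x) and two side walls 4 mm thick, 40 mm high; open at front and top. Origin under the middle of the base, at bench height; x to the back wall, z up. In its frame beaker and tape stand near x 0, y +34 and -34 mm (either way round), vial near x +30, y 0, filter disc near x +33, y +70. Back wall's inner face: x +58 mm.
- mat_top (a point): middle of the upper face of the black rubber mat, the side area, fixed: 120 mm (its x) by 160 mm (its y), 4 mm thick, z up. Beaker and tape fit on it side by side along y (centres 38 mm either side of its middle). It lies in front of the white instrument, to the left or the right of the steel plate.
- pad_top (a point): middle of the upper face of the round steel plate, fixed: 70 mm across, its top 6 mm above the bench, on a thin black foot, z up.
- filter_mid (a point): centre of the small white filter disc in the back left corner of the organiser: 26 mm across, 14 mm high. To be left alone.
- pen_mid (a point): middle of the thick marker pen lying on the bench at the right, in front of the large instrument: 17 x 135 x 16 mm. To be left alone.
- spanner: small open-ended spanner lying on the bench further right, 23 x 110 x 4 mm, origin under its middle. To be left alone.
There are look-alikes about, which are no part of the job. What is shaped like the part that bears pad_top but yellow is not meant.

How it is judged:
By the outcome, as a careful person would: the job done as asked, in the order asked, and still so for the second after the job is handed in, with the robot touching nothing.
It also fails if it takes over 134 s, if anything falls off the work surface, if the arm or the gripper's body presses on something with over 40 N, if the wrist force passes 120 N, or if a joint passes its speed limit or range.

### The arm

A 7-joint arm with a two-finger parallel gripper is mounted at the origin on a cart in front of the work surface, level with it; the furniture and walls round the work are solid. World frame = base frame: x ahead of the robot, y to its left, z up, the work surface at z = 0. Lengths are in m, angles in rad, forces in N, time in s.
With the tool pointing down it reaches from about 0.35 to 0.9 m from the base axis. Payload 7.2 kg.
Tool frame: the origin (TCP) lies at the very end of the fingers, on their centre line; the grasp point (between the pads) lies 19 mm behind it; z points along the fingers, y is the line along which they close (so a half turn about z gives the same grasp; the last joint's range is limited). The gripper opens to 88 mm and grips with 3 to 60 N. Pads are 20 mm wide; open, the fingers measure 115 mm over their backs; the gripper's body (75 mm by 178 mm) begins 61 mm behind the grasp point.
Start: joints at [1.241, 0.411, -0.013, 1.596, 0.006, 1.134, -0.082], TCP at [0.162, -0.604, 0.189] pointing down, gripper open.
Joint ranges: [-2.95, 2.95], [-0.29, 1.99], [-1.47, 1.44], [0.14, 2.54], [-1.03, 4.17], [0.13, 1.85], [-2.86, 2.86]. Speed limits (rad/s): [2.39, 2.39, 3.01, 3.01, 3.14, 3.14, 3.14].

### API

Orientations are given as a unit quaternion [w, x, y, z].
In Python, from plant import robot gives the robot as it stands.
- The arm moves only by the tool carry_out, never from a script. Its argument "plan" is a list of rows, each an object of numbers: "hand": the closure, from 0 (fully open) to 1 (shut); "dx", "dy", "dz": the shift along the tool's x, y, z in mm; "roll": the turn about the tool's z in degrees. In form: [{"hand": .., "dx": .., "dy": .., "dz": .., "roll": ..}, ...]. A call has 1 to 12 rows; each row shifts and turns the commanded pose from where the row before left it, along the tool's axes as they then stand; what a row does not reach is not made up. A row lasts 1/10 s, in which the tool goes at most 50 mm and 8.59 degrees, less where a joint would pass 70% of its speed; a pose out of reach is approached as far as the arm can. A call is refused whole if a number of a shift passes 50 or a number of a turn 8.59, either way. A call with a gripper value outside its range is refused whole. The fingers move at their own pace and stop on an object; "force" is the grip in N (left out, the last holds). Time passes only in rows, so rows that do not move let the fingers close. It gives the time, the measured TCP pose, the force, the opening and the grip force at its end, in the units of the state.
- robot.sense(): the state, without advancing time (a new reading comes with each control period).
- robot.get_image(name): name is "side" or "top" or "wrist"; returns a dict with "image" (400x640x3 uint8, red, green, blue), "range_z" (400x640 float32, m along the optical axis (not along the pixel's ray), 0 where there is no reading), "K" (3x3 intrinsics, pixels), "view" (4x4, takes a point from world to camera coordinates); the wrist camera has in their place "mount" (4x4, takes a point from camera to tool coordinates, whose origin is the TCP and whose axes are the flange's). Camera axes: x right, y down, z forward; pixel columns grow to the right and rows downward; lengths in m; the calibration is good to about 2 mm. A picture is of the moment at which its call begins: read the wrist's pose just before it.
- robot.close_job(): hands the job in; it is judged then, once.
The state is a dict: "clock": time; "joints": joint angles; "joint_velocities": joint speeds; "tau": joint torques, N m; "eef_pos": TCP position; "orientation": TCP orientation; "contact_force": force on the tool from outside, world axes, zero at the start; "moment": the same for the moment, N m; "opening": finger opening in m; "grasp_force": force on a finger pad.
Only numpy, scipy, OpenCV 4.12 (cv2) and the standard library are available. Lean on these libraries where they do the work, as an engineer would, in place of code of your own. Each camera call takes 0.05 s, during which the arm holds its last target. There are 200 camera calls.

## Working session

There is one attempt and no reset: what is moved stays moved. The work goes in short steps, Python scripts to look and compute and a tool call to move; the robot and the scene stay as the last step left them, time stands still between calls to the robot, and variables do not carry over. Pictures are saved under pics/ and viewed, at most 14 in all, crops included, and the job is handed in when it is done.

Besides the shell and the picture viewer there is one more tool, called as name(argument=value, ...) on one line, values as JSON. carry_out: Moves the arm, as the interface text tells. Its arguments: {"type":"object","properties":{"plan":{"type":"array"},"force":{"type":"number"}},"required":["plan"]}

```bash
mkdir -p pics; cat > h.py <<'E'
from plant import robot
import numpy as np, cv2
def get(n):
    s=robot.sense(); d=robot.get_image(n); d['s']=s
    if n=='wrist':
        w,x,y,z=s['orientation']
        from scipy.spatial.transform import Rotation as R
        T=np.eye(4);T[:3,:3]=R.from_quat([x,y,z,w]).as_matrix();T[:3,3]=s['eef_pos']
        d['c2w']=T@d['mount']
    else: d['c2w']=np.linalg.inv(d['view'])
    return d
def cloud(d):
    z=d['range_z'];v,u=np.mgrid[:400,:640];K=d['K']
    p=np.stack([(u-K[0,2])/K[0,0]*z,(v-K[1,2])/K[1,1]*z,z],-1)
    P=p@d['c2w'][:3,:3].T+d['c2w'][:3,3]; P[z==0]=np.nan
    return P
def plane(d,u,v,h):
    K=d['K'];r=d['c2w'][:3,:3]@np.array([(u-K[0,2])/K[0,0],(v-K[1,2])/K[1,1],1]);o=d['c2w'][:3,3]
    return o+r*(h-o[2])/r[2]
def save(d,n): cv2.imwrite('pics/'+n+'.png',d['image'][...,::-1])
E
python3 - <<'E'
from h import *
import pickle
print(robot.sense())
for n in ['top','side']:
    d=get(n);save(d,n+'0');pickle.dump(d,open(n+'0.pkl','wb'));print(n,d['K'],d['c2w'].round(3))
E
```

```text
{'clock': 0.0, 'joints': array([ 1.24077496,  0.41188281, -0.01268673,  1.59703609,  0.00560411,
        1.13433574, -0.08222234]), 'joint_velocities': array([-0.0010769 , -0.0003138 ,  0.00161047, -0.00057928,  0.00019957,
       -0.00144865, -0.00048522]), 'tau': array([ 3.25081091e-04, -5.87944114e+01,  6.42434880e-01, -2.91068298e+01,
       -5.37403068e-02,  1.82437501e-02,  1.35955138e-04]), 'eef_pos': array([ 0.16156562, -0.60316563,  0.18852319]), 'orientation': array([-7.95230593e-04,  9.91444352e-01,  1.30527528e-01, -1.70072121e-04]), 'contact_force': array([ 0.20557139, -0.03749124,  0.15287737]), 'moment': array([0.00321789, 0.01534581, 0.04202617]), 'grasp_force': 0.0, 'opening': 0.08797470089898927}
top [[377.13675473   0.         323.16601877]
 [  0.         377.13675473 197.04874052]
 [  0.           0.           1.        ]] [[-0.068 -0.976  0.207  0.288]
 [-0.998  0.066 -0.012 -0.056]
 [-0.002 -0.208 -0.978  1.149]
 [ 0.     0.     0.     1.   ]]
side [[457.97719481   0.         306.91960708]
 [  0.         457.97719481 199.51888665]
 [  0.           0.           1.        ]] [[-0.97  -0.126  0.206  0.136]
 [-0.24   0.419 -0.875  1.485]
 [ 0.024 -0.899 -0.437  0.84 ]
 [ 0.     0.     0.     1.   ]]
```

View pics/top0.png

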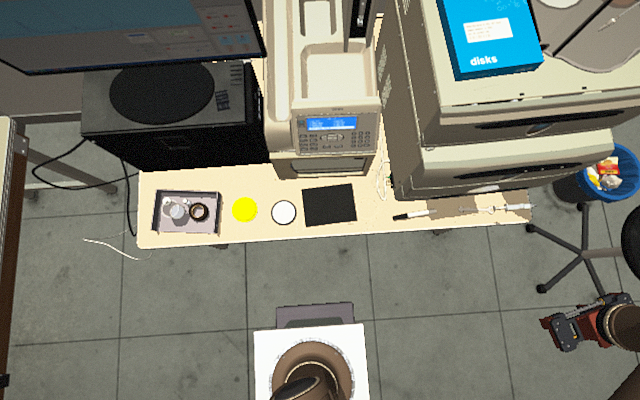

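View pics/side0.png

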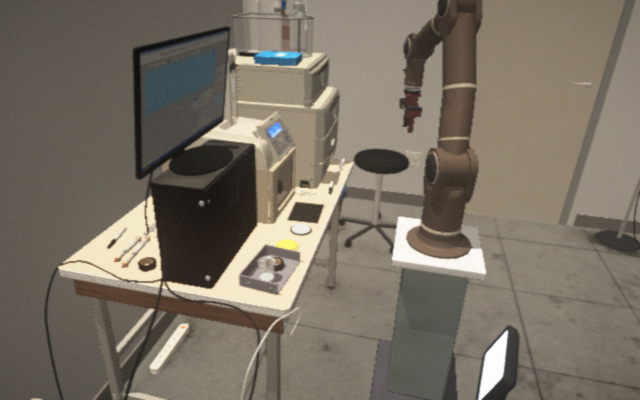

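The top view shows the organiser at about (187,212) with the tape at (199,212) and the beaker and vial at (165-182, 200-215). The yellow disc is at (245,209), the white/steel disc at (284,213), the mat at (329,205) and the pen at (410,215). There are two plate-shaped candidates, (245,209) and (284,213). The yellow one is excluded by the task, so (284,213) is the steel plate. I'll confirm that in an enlarged crop and measure.

```bash
python3 - <<'E'
from h import *
import pickle
d=pickle.load(open('top0.pkl','rb'));P=cloud(d)
im=d['image'][...,::-1]
cv2.imwrite('pics/crop.png',cv2.resize(im[175:250,140:300],None,fx=5,fy=5,interpolation=cv2.INTER_CUBIC))
for n,u,v,h in [('pad',284,213,.006),('matc',329,205,.004),('yellow',245,209,.006),('tape',199,212,.023),('beak',180,211,.066),('bench',262,225,0)]:
    print(n,plane(d,u,v,h).round(3),P[v,u].round(3))
hs=cv2.cvtColor(im,cv2.COLOR_BGR2HSV)
roi=np.zeros((400,640),np.uint8);roi[178:232,298:362]=1
m=((hs[...,2]<60)&(roi>0)).astype(np.uint8)
c=max(cv2.findContours(m,0,2)[0],key=cv2.contourArea);r=cv2.minAreaRect(c);b=cv2.boxPoints(r)
print('mat',[plane(d,*q,.004).round(3) for q in b],plane(d,*r[0],.004).round(4))
# pad: contour of bright, near-grey
roi[:]=0;roi[195:232,268:300]=1
m=((hs[...,1]<35)&(hs[...,2]>150)&(roi>0)).astype(np.uint8)
c=max(cv2.findContours(m,0,2)[0],key=cv2.contourArea);e=cv2.fitEllipse(c);print('pad',e,plane(d,*e[0],.006).round(4),hs[213,284])
# bay walls from cloud
roi=np.zeros((400,640),bool);roi[180:245,145:228]=1
w=roi&(P[...,2]>.03)&(P[...,2]<.046)
q=P[w];print('wall',np.nanmin(q,0),np.nanmax(q,0),len(q))
# side
s=pickle.load(open('side0.pkl','rb'))
cv2.imwrite('pics/crops.png',cv2.resize(s['image'][195:300,230:330,::-1],None,fx=5,fy=5,interpolation=cv2.INTER_CUBIC))
E
```

```text
pad [0.488 0.053 0.006] [0.488 0.053 0.008]
matc [ 0.504 -0.087  0.004] [ 0.505 -0.087  0.002]
yellow [0.509 0.172 0.006] [0.508 0.172 0.009]
tape [0.506 0.308 0.023] [0.509 0.313 0.009]
beak [0.504 0.35  0.066] [0.508 0.357 0.048]
bench [0.457 0.123 0.   ] [ 0.457  0.123 -0.004]
mat [array([ 0.56 , -0.003,  0.004]), array([ 0.569, -0.161,  0.004]), array([ 0.452, -0.166,  0.004]), array([ 0.443, -0.011,  0.004])] [ 0.5056 -0.0853  0.004 ]
pad ((283.17840576171875, 212.09512329101562), (21.68391990661621, 22.45768165588379), 53.721797943115234) [0.4913 0.0554 0.006 ] [ 30   4 252]
wall [0.43948119 0.24577364 0.03002341] [0.58206321 0.44633758 0.04586283] 420
```

View pics/crop.png

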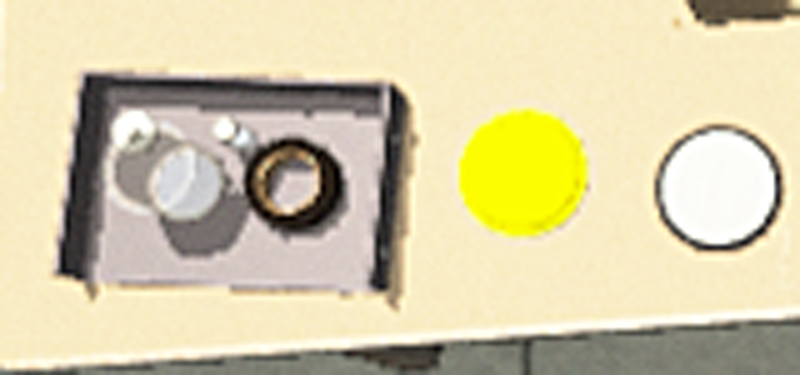

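The crop shows the vial cap at image (185,201), the filter at (166,201), the beaker rim at about (171,208) and the tape at (199,212). The steel plate is white-grey with a black foot at (283.5,212), and the yellow look-alike is at (245,209). The grey disc fits pad_top by its colour and black foot. Next I'll measure the furniture clearances and the tool axes.

```bash
python3 - <<'E'
from h import *
import pickle
for n in ['top','side']:
    P=cloud(pickle.load(open(n+'0.pkl','rb'))).reshape(-1,3)
    for y0 in np.arange(-.6,.6,.08):
        m=(P[:,1]>y0)&(P[:,1]<y0+.08)&(P[:,0]>.35)&(P[:,0]<1.2)
        r=[]
        for a,b in [(.07,.15),(.15,.25),(.25,.4)]:
            k=m&(P[:,2]>a)&(P[:,2]<b)
            r.append(np.sort(P[k,0])[3].round(3) if k.sum()>5 else None)
        print(n,round(y0,2),r)
E
```

```text
top -0.6 [np.float64(0.483), np.float64(0.486), np.float64(0.484)]
top -0.52 [np.float64(0.48), np.float64(0.483), np.float64(0.481)]
top -0.44 [np.float64(0.477), np.float64(0.482), np.float64(0.479)]
top -0.36 [np.float64(0.483), np.float64(0.482), np.float64(0.482)]
top -0.28 [np.float64(0.585), np.float64(0.585), np.float64(0.592)]
top -0.2 [np.float64(0.585), np.float64(0.585), np.float64(0.591)]
top -0.12 [np.float64(0.599), np.float64(0.586), np.float64(0.594)]
top -0.04 [np.float64(0.59), np.float64(0.59), np.float64(0.596)]
top 0.04 [np.float64(0.591), np.float64(0.591), np.float64(0.615)]
top 0.12 [np.float64(0.645), np.float64(0.645), np.float64(0.641)]
top 0.2 [np.float64(0.644), np.float64(0.639), np.float64(0.639)]
top 0.28 [np.float64(0.643), np.float64(0.639), np.float64(0.639)]
top 0.36 [np.float64(0.642), np.float64(0.643), np.float64(0.642)]
top 0.44 [np.float64(0.642), np.float64(0.643), np.float64(0.642)]
top 0.52 [None, None, np.float64(0.768)]
side -0.6 [np.float64(0.49), np.float64(0.493), np.float64(0.492)]
side -0.52 [np.float64(0.485), np.float64(0.488), np
[... 200 characters left out ...]
94), np.float64(0.494)]
side -0.2 [np.float64(0.589), np.float64(0.589), np.float64(0.598)]
side -0.12 [np.float64(0.603), np.float64(0.591), np.float64(0.6)]
side -0.04 [np.float64(0.595), np.float64(0.593), np.float64(0.602)]
side 0.04 [np.float64(0.595), np.float64(0.596), np.float64(0.62)]
side 0.12 [np.float64(0.649), np.float64(0.649), np.float64(0.645)]
side 0.2 [np.float64(0.648), np.float64(0.643), np.float64(0.644)]
side 0.28 [np.float64(0.647), np.float64(0.642), np.float64(0.642)]
side 0.36 [np.float64(0.646), np.float64(0.646), np.float64(0.646)]
side 0.44 [np.float64(0.645), np.float64(0.646), np.float64(0.646)]
side 0.52 [np.float64(0.73), np.float64(0.739), np.float64(0.772)]
```

carry_out(plan=[{"hand": 0, "dx": 39, "dy": -29, "dz": -8, "roll": 0}, {"hand": 0, "dx": 39, "dy": -29, "dz": -8, "roll": 0}, {"hand": 0, "dx": 39, "dy": -29, "dz": -8, "roll": 0}, {"hand": 0, "dx": 39, "dy": -29, "dz": -8, "roll": 0}, {"hand": 0, "dx": 39, "dy": -29, "dz": -8, "roll": 0}, {"hand": 0, "dx": 39, "dy": -29, "dz": -8, "roll": 0}, {"hand": 0, "dx": 39, "dy": -29, "dz": -8, "roll": 0}, {"hand": 0, "dx": 15, "dy": -46, "dz": 0, "roll": 0}, {"hand": 0, "dx": 15, "dy": -46, "dz": 0, "roll": 0}, {"hand": 0, "dx": 15, "dy": -46, "dz": 0, "roll": 0}, {"hand": 0, "dx": 15, "dy": -46, "dz": 0, "roll": 0}, {"hand": 0, "dx": 15, "dy": -46, "dz": 0, "roll": 0}])

```text
clock: 1.3
eef_pos: [0.3853, -0.0935, 0.2453]
orientation: [0.0, 0.991, 0.13, -0.0]
contact_force: [0.7, -0.4, 0.2]
opening: 0.0879
grasp_force: 0.0
```

carry_out(plan=[{"hand": 0, "dx": 15, "dy": -46, "dz": 0, "roll": 0}, {"hand": 0, "dx": 15, "dy": -46, "dz": 0, "roll": 0}, {"hand": 0, "dx": 15, "dy": -46, "dz": 0, "roll": 0}, {"hand": 0, "dx": 15, "dy": -46, "dz": 0, "roll": 0}, {"hand": 0, "dx": 15, "dy": -46, "dz": 0, "roll": 0}, {"hand": 0, "dx": 15, "dy": -46, "dz": 0, "roll": 0}, {"hand": 0, "dx": 15, "dy": -46, "dz": 0, "roll": 0}, {"hand": 0, "dx": 15, "dy": -46, "dz": 0, "roll": 0}, {"hand": 0, "dx": 0, "dy": 0, "dz": 0, "roll": 0}, {"hand": 0, "dx": 0, "dy": 0, "dz": 0, "roll": 0}])

```text
clock: 2.3
eef_pos: [0.4056, 0.2919, 0.2446]
orientation: [-0.0, 0.991, 0.132, -0.001]
contact_force: [0.0, -0.8, -0.3]
opening: 0.0878
grasp_force: 0.0
```

```bash
python3 - <<'E'
from h import *
import pickle
d=get('wrist');save(d,'w1');pickle.dump(d,open('w1.pkl','wb'));print(d['s']['eef_pos'],d['s']['orientation'],d['s']['joints'],d['s']['clock']);print(d['mount'].round(4),d['K'].round(1),d['c2w'].round(3))
E
```

```text
[0.40562172 0.29190359 0.24460551] [-3.65073426e-05  9.91240847e-01  1.32063058e-01 -9.64871495e-04] [-0.01283043  0.24665784 -0.83566896  1.77378896  0.1935362   1.2082595
 -2.20874267] 2.3
[[ 2.000e-04 -9.639e-01 -2.662e-01  7.250e-02]
 [ 1.000e+00 -1.000e-04  1.100e-03 -5.000e-04]
 [-1.100e-03 -2.662e-01  9.639e-01 -1.948e-01]
 [ 0.000e+00  0.000e+00  0.000e+00  1.000e+00]] [[356.2   0.  317.2]
 [  0.  356.2 196.3]
 [  0.    0.    1. ]] [[ 0.262 -0.93  -0.258  0.476]
 [-0.965 -0.252 -0.071  0.311]
 [ 0.001  0.268 -0.963  0.439]
 [ 0.     0.     0.     1.   ]]
```

View pics/w1.png

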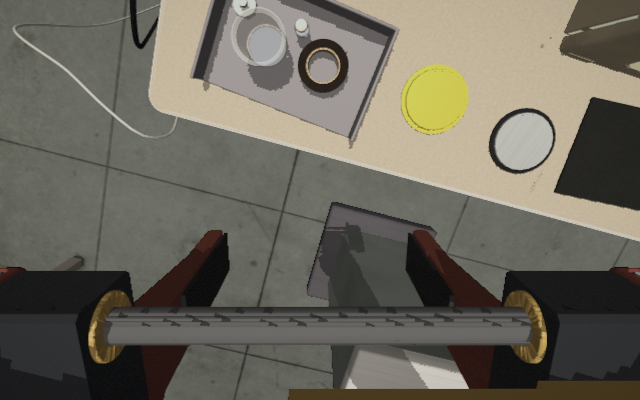

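The wrist picture shows the bay at the top. The beaker rim is near (260,38), the tape near (323,66), the vial cap near (301,27), the filter near (244,5), the steel plate near (522,141) and the mat at (620,150). I'll move above the bay and roll to line up with bay x.

carry_out(plan=[{"hand": 0, "dx": 38, "dy": -7, "dz": 0, "roll": 0}, {"hand": 0, "dx": 38, "dy": -7, "dz": 0, "roll": 0}, {"hand": 0, "dx": 38, "dy": -7, "dz": 0, "roll": 0}, {"hand": 0, "dx": 0, "dy": 0, "dz": 0, "roll": -8.5}, {"hand": 0, "dx": 0, "dy": 0, "dz": 0, "roll": -8.5}, {"hand": 0, "dx": 0, "dy": 0, "dz": 0, "roll": -8.5}, {"hand": 0, "dx": 0, "dy": 0, "dz": 0, "roll": -8.5}, {"hand": 0, "dx": 0, "dy": 0, "dz": 0, "roll": -8.5}, {"hand": 0, "dx": 0, "dy": 0, "dz": 0, "roll": -8.5}, {"hand": 0, "dx": 0, "dy": 0, "dz": 0, "roll": -8.5}, {"hand": 0, "dx": 0, "dy": 0, "dz": 0, "roll": -8.5}, {"hand": 0, "dx": 0, "dy": 0, "dz": 0, "roll": 0}])

```text
clock: 3.55
eef_pos: [0.512, 0.3383, 0.2451]
orientation: [0.001, 0.749, 0.662, -0.0]
contact_force: [-0.4, 0.6, 0.4]
opening: 0.0878
grasp_force: 0.0
```

carry_out(plan=[{"hand": 0, "dx": 0, "dy": 0, "dz": 0, "roll": 0}])

```text
clock: 3.65
eef_pos: [0.5118, 0.3391, 0.2453]
orientation: [0.0, 0.751, 0.66, -0.0]
contact_force: [0.1, 0.1, 0.2]
opening: 0.0878
grasp_force: 0.0
```

```bash
python3 - <<'E'
from h import *
import pickle
d=get('wrist');save(d,'w2');pickle.dump(d,open('w2.pkl','wb'));print(d['s']['eef_pos'],d['s']['orientation'],d['s']['joints'],d['s']['clock']);print(d['c2w'].round(3))
E
```

```text
[0.51180746 0.33912098 0.24525497] [ 4.34086041e-04  7.51095095e-01  6.60193830e-01 -2.75161968e-04] [ 0.01996287  0.54884097 -1.03685462  1.50152242  0.47742245  1.3642974
 -1.17950339] 3.65
[[ 0.992 -0.124 -0.034  0.521]
 [-0.128 -0.955 -0.266  0.412]
 [ 0.001  0.268 -0.963  0.44 ]
 [ 0.     0.     0.     1.   ]]
```

View pics/w2.png

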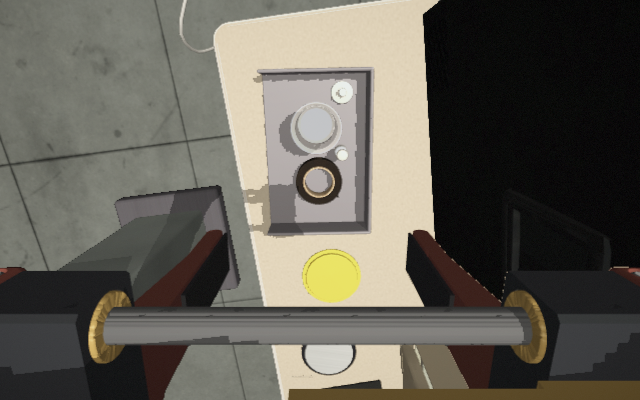

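The picture shows the bay from above. The beaker rim is around (316,128), the tape (319,180), the vial cap (342,154), the filter (342,92), and the bay walls run from (262,70) to (371,233). Fine measurement next.

```bash
cat > m.py <<'E'
from h import *
def circ(img,u0,v0,half,rlo,rhi,k=4,p2=25):
    g=cv2.cvtColor(img,cv2.COLOR_RGB2GRAY)[v0-half:v0+half,u0-half:u0+half]
    g=cv2.resize(g,None,fx=k,fy=k,interpolation=cv2.INTER_CUBIC)
    c=cv2.HoughCircles(g,cv2.HOUGH_GRADIENT_ALT if False else cv2.HOUGH_GRADIENT,1,12,param1=60,param2=p2,minRadius=int(rlo*k),maxRadius=int(rhi*k))
    if c is None: return []
    return [((x+.5)/k-.5+u0-half,(y+.5)/k-.5+v0-half,r/k) for x,y,r in c[0][:4]]
def blob(img,u0,v0,half,f):
    hs=cv2.cvtColor(img,cv2.COLOR_RGB2HSV).astype(int)[v0-half:v0+half,u0-half:u0+half]
    c=cv2.findContours(f(hs).astype(np.uint8),0,cv2.CHAIN_APPROX_NONE)[0]
    c=cv2.convexHull(max(c,key=cv2.contourArea));e=cv2.minEnclosingCircle(c)
    return e[0][0]+u0-half,e[0][1]+v0-half,e[1]
E
python3 - <<'E'
from m import *
import pickle
d=pickle.load(open('w2.pkl','rb'));im=d['image']
vis=im[...,::-1].copy();K=4
vis=cv2.resize(vis[60:245,245:385],None,fx=K,fy=K,interpolation=cv2.INTER_CUBIC);vis=vis[:600*2]
def mark(u,v,r,col): cv2.circle(vis,(int((u+.5-245)*K),int((v+.5-60)*K)),int(r*K),col,1)
for n,u,v,h,lo,hi,z in [('rim',316,128,34,23,27.5,.066),('base',316,125,30,17,22.5,.004),('tapeout',319,180,32,21,26,.0135),('vial',342,154,12,5,8,.042)]:
    for c in circ(im,u,v,h,lo,hi,p2=15 if n!='vial' else 8)[:2]:
        print(n,np.round(c,1),plane(d,c[0],c[1],z).round(4));mark(*c,(0,0,255) if n!='base' else (255,0,0))
c=blob(im,319,180,32,lambda h:(h[...,2]<75));print('tapeblob',np.round(c,1),plane(d,c[0],c[1],.0135).round(4))
c=blob(im,342,154,12,lambda h:(h[...,2]>215));print('vialcap',np.round(c,1),plane(d,c[0],c[1],.042).round(4));mark(*c,(0,255,0))
P=cloud(d)
R=slice(60,245),slice(250,385)
q=P[R];w=(q[...,2]>.034)&(q[...,2]<.046)
r=cv2.minAreaRect(q[w][:,:2].astype(np.float32));print('bay wall hull',r,cv2.boxPoints(r).round(4))
print('rimcloud',[ (np.nanmean(x[:,:2],0).round(4),len(x)) for x in [q[(q[...,2]>.058)&(q[...,2]<.075)]]])
print('bench z',np.nanmedian(P[45:55,300:380,2]),'vial top',P[154,342],'tape top',P[163,319])
cv2.imwrite('pics/w2c.png',vis[:,:]) if vis.shape[0]<=600 else cv2.imwrite('pics/w2c.png',cv2.resize(vis,None,fx=600/vis.shape[0],fy=600/vis.shape[0],interpolation=cv2.INTER_AREA))
E
```

```text
rim [316.  127.8  26. ] [0.5158 0.3818 0.066 ]
rim [313.8 125.2  24.3] [0.5139 0.3846 0.066 ]
base [316.  124.5  18.5] [0.5155 0.3806 0.004 ]
base [316.5 127.5  21.8] [0.5157 0.377  0.004 ]
tapeout [318.5 181.5  22.8] [0.5098 0.3127 0.0135]
tapeout [318.2 178.5  22. ] [0.51   0.3165 0.0135]
vial [342.2 154.8   5.3] [0.5409 0.3465 0.042 ]
vial [340.5 151.2   5.6] [0.5394 0.3506 0.042 ]
tapeblob [319.  180.5  23.8] [0.5105 0.3139 0.0135]
vialcap [342.3 154.7   5. ] [0.541  0.3465 0.042 ]
bay wall hull ((0.5128532648086548, 0.34767550230026245), (0.19007456302642822, 0.12504318356513977), 83.80372619628906) [[0.4404 0.2599]
 [0.5648 0.2464]
 [0.5853 0.4354]
 [0.461  0.4489]]
rimcloud [(array([0.5157, 0.3805]), 700)]
bench z -0.0008738357964553634 vial top [0.54073269 0.3473009  0.04169323] tape top [0.51346576 0.33690475 0.02180979]
```

View pics/w2c.png

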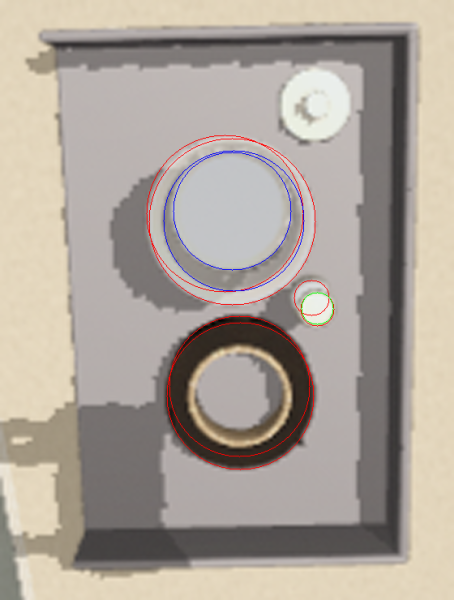

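Measured positions: bay (0.5129,0.3477) yaw −6.2°, beaker (0.5157,0.3815), tape (0.5103,0.3139), vial (0.541,0.3465). The crop marks agree with the expected bay-frame positions. Moving over the beaker.

carry_out(plan=[{"hand": 0.25, "dx": 21, "dy": -1, "dz": 0, "roll": 0}, {"hand": 0.25, "dx": 21.5, "dy": -0.6, "dz": 0, "roll": 0}, {"hand": 0.25, "dx": 0, "dy": 0, "dz": 31, "roll": 0}, {"hand": 0.25, "dx": 0, "dy": 0, "dz": 31, "roll": 0}, {"hand": 0.25, "dx": 0, "dy": 0, "dz": 31, "roll": 0}, {"hand": 0.25, "dx": 0, "dy": 0, "dz": 31, "roll": 0}, {"hand": 0.25, "dx": 0, "dy": 0, "dz": 31, "roll": 0}, {"hand": 0.25, "dx": 0, "dy": 0, "dz": 0, "roll": 0}, {"hand": 0.25, "dx": 0, "dy": 0, "dz": 0, "roll": 0}, {"hand": 0.25, "dx": 0, "dy": 0, "dz": 0, "roll": 0}])

```text
clock: 4.7
eef_pos: [0.5155, 0.3842, 0.0924]
orientation: [0.0, 0.749, 0.662, 0.001]
contact_force: [-0.4, -0.4, 0.7]
opening: 0.066
grasp_force: 0.0
```

```bash
cat >> h.py <<'E'
def to(x,y,z=None):
    s=robot.sense();w,a,b,c=s['orientation'];t=2*np.arctan2(b,a);p=s['eef_pos'];D=np.array([x,y])-p[:2]
    X=np.array([np.cos(t),np.sin(t)]);Y=np.array([np.sin(t),-np.cos(t)])
    print('pos',p.round(4),'toolx yaw',np.degrees(t).round(2),'dx %.1f dy %.1f dz %.1f'%(X@D*1e3,Y@D*1e3,(p[2]-(z if z else p[2]))*1e3),'open',s['opening'].round(4),'q7',s['joints'][6].round(2),'t',s['clock'])
E
python3 -c "
from h import *
to(.5157,.3815,.019)"
```

```text
Traceback (most recent call last):
  File "h.py", line 24, in to
    print('pos',p.round(4),'toolx yaw',np.degrees(t).round(2),'dx %.1f dy %.1f dz %.1f'%(X@D*1e3,Y@D*1e3,(p[2]-(z if z else p[2]))*1e3),'open',s['opening'].round(4),'q7',s['joints'][6].round(2),'t',s['clock'])
                                                                                                                                               ^^^^^^^^^^^^^^^^^^
AttributeError: 'float' object has no attribute 'round'
```

```bash
sed -i "s/s\['opening'\].round(4)/round(s['opening'],4)/;s/s\['joints'\]\[6\].round(2)/round(s['joints'][6],2)/" h.py
python3 -c "
from h import *
to(.5157,.3815,.019);to(.5157,.3815,.019)"
```

```text
pos [0.5155 0.3842 0.0924] toolx yaw 82.94 dx -2.6 dy 0.6 dz 73.4 open 0.066 q7 -1.33 t 4.7
pos [0.5155 0.3842 0.0924] toolx yaw 82.94 dx -2.6 dy 0.6 dz 73.4 open 0.066 q7 -1.33 t 4.7
```

carry_out(plan=[{"hand": 0.25, "dx": 0, "dy": 0, "dz": 0, "roll": 0}])

```text
clock: 4.8
eef_pos: [0.5155, 0.384, 0.0923]
orientation: [0.0, 0.749, 0.662, 0.001]
contact_force: [0.9, -0.2, -0.1]
opening: 0.066
grasp_force: 0.0
```

```bash

python3 -c "
from h import *
to(.5157,.3815,.019);d=get('wrist');to(.5157,.3815,.019)"
```

```text
pos [0.5155 0.384  0.0923] toolx yaw 82.96 dx -2.5 dy 0.5 dz 73.3 open 0.066 q7 -1.33 t 4.8
pos [0.5154 0.3839 0.092 ] toolx yaw 82.97 dx -2.3 dy 0.6 dz 73.0 open 0.0658 q7 -1.33 t 4.85
```

carry_out(plan=[{"hand": 0.25, "dx": -2.4, "dy": 0.6, "dz": 13, "roll": 0}, {"hand": 0.25, "dx": 0, "dy": 0, "dz": 20, "roll": 0}, {"hand": 0.25, "dx": 0, "dy": 0, "dz": 20, "roll": 0}, {"hand": 0.25, "dx": 0, "dy": 0, "dz": 20, "roll": 0}, {"hand": 0.25, "dx": 0, "dy": 0, "dz": 0, "roll": 0}, {"hand": 0.25, "dx": 0, "dy": 0, "dz": 0, "roll": 0}, {"hand": 0.4, "dx": 0, "dy": 0, "dz": 0, "roll": 0}, {"hand": 0.5, "dx": 0, "dy": 0, "dz": 0, "roll": 0}, {"hand": 0.6, "dx": 0, "dy": 0, "dz": 0, "roll": 0}, {"hand": 0.6, "dx": 0, "dy": 0, "dz": 0, "roll": 0}, {"hand": 0.6, "dx": 0, "dy": 0, "dz": 0, "roll": 0}, {"hand": 0.6, "dx": 0, "dy": 0, "dz": 0, "roll": 0}], force=15)

```text
clock: 6.05
eef_pos: [0.5156, 0.3814, 0.0182]
orientation: [0.0, 0.749, 0.663, 0.001]
contact_force: [0.7, 0.2, 6.2]
opening: 0.0504
grasp_force: 15.0
```

```bash

python3 -c "
from h import *
to(.5157,.3815,.019)"
```

```text
pos [0.5156 0.3814 0.0182] toolx yaw 82.99 dx 0.1 dy 0.0 dz -0.8 open 0.0504 q7 -1.38 t 6.05
```

carry_out(plan=[{"hand": 0.6, "dx": 0, "dy": 0, "dz": -6, "roll": 0}, {"hand": 0.6, "dx": 0, "dy": 0, "dz": -10, "roll": 0}, {"hand": 0.6, "dx": 0, "dy": 0, "dz": -20, "roll": 0}, {"hand": 0.6, "dx": 0, "dy": 0, "dz": -30, "roll": 0}, {"hand": 0.6, "dx": 0, "dy": 0, "dz": -40, "roll": 0}, {"hand": 0.6, "dx": 0, "dy": 0, "dz": -40, "roll": 0}, {"hand": 0.6, "dx": 0, "dy": 0, "dz": 0, "roll": 0}, {"hand": 0.6, "dx": 0, "dy": 0, "dz": 0, "roll": 0}])

```text
clock: 6.85
eef_pos: [0.5152, 0.3809, 0.1643]
orientation: [0.0, 0.749, 0.663, 0.001]
contact_force: [-0.4, -0.8, -0.9]
opening: 0.0505
grasp_force: 15.0
```

```bash

python3 -c "
from h import *
to(.5,-.13,.019);d=get('wrist');save(d,'w3')"
```

```text
pos [0.5152 0.3809 0.1643] toolx yaw 83.0 dx -508.9 dy 47.2 dz 145.3 open 0.0505 q7 -1.27 t 6.85
```

View pics/w3.png

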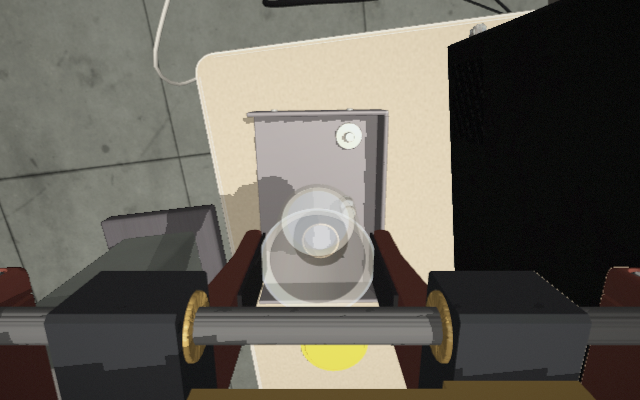

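The beaker is held level and centred between the fingers, with rim at (318,257) and base at (318,222). The filter is untouched at (348,136). Rolling first, then across to the mat.

carry_out(plan=[{"hand": 0.6, "dx": 0, "dy": 0, "dz": 0, "roll": 8.5}, {"hand": 0.6, "dx": 0, "dy": 0, "dz": 0, "roll": 8.5}, {"hand": 0.6, "dx": 0, "dy": 0, "dz": 0, "roll": 8.5}, {"hand": 0.6, "dx": 0, "dy": 0, "dz": 0, "roll": 8.5}, {"hand": 0.6, "dx": 0, "dy": 0, "dz": 0, "roll": 8.5}, {"hand": 0.6, "dx": 0, "dy": 0, "dz": 0, "roll": 8.5}, {"hand": 0.6, "dx": 0, "dy": 0, "dz": 0, "roll": 8.5}, {"hand": 0.6, "dx": 0, "dy": 0, "dz": 0, "roll": 8.5}, {"hand": 0.6, "dx": 0, "dy": 0, "dz": 0, "roll": 0}])

```text
clock: 7.8
eef_pos: [0.5143, 0.38, 0.1616]
orientation: [0.001, 0.992, 0.13, -0.001]
contact_force: [0.1, -0.9, -0.7]
opening: 0.0505
grasp_force: 15.0
```

carry_out(plan=[{"hand": 0.6, "dx": -6, "dy": 20, "dz": 0, "roll": 0}, {"hand": 0.6, "dx": -12, "dy": 40, "dz": 0, "roll": 0}, {"hand": 0.6, "dx": -12, "dy": 40, "dz": 0, "roll": 0}, {"hand": 0.6, "dx": -12, "dy": 40, "dz": 0, "roll": 0}, {"hand": 0.6, "dx": -12, "dy": 40, "dz": 0, "roll": 0}, {"hand": 0.6, "dx": -12, "dy": 40, "dz": 0, "roll": 0}, {"hand": 0.6, "dx": -12, "dy": 40, "dz": 0, "roll": 0}, {"hand": 0.6, "dx": -12, "dy": 40, "dz": 0, "roll": 0}, {"hand": 0.6, "dx": -12, "dy": 40, "dz": 0, "roll": 0}, {"hand": 0.6, "dx": -12, "dy": 40, "dz": 0, "roll": 0}, {"hand": 0.6, "dx": -12, "dy": 40, "dz": 0, "roll": 0}, {"hand": 0.6, "dx": -6, "dy": 20, "dz": 0, "roll": 0}])

```text
clock: 9.0
eef_pos: [0.5, -0.0828, 0.1622]
orientation: [0.0, 0.991, 0.131, -0.001]
contact_force: [0.4, -0.2, -0.7]
opening: 0.0506
grasp_force: 15.0
```

carry_out(plan=[{"hand": 0.6, "dx": -6, "dy": 25, "dz": 20, "roll": 0}, {"hand": 0.6, "dx": -6, "dy": 25, "dz": 20, "roll": 0}, {"hand": 0.6, "dx": 0, "dy": 0, "dz": 20, "roll": 0}, {"hand": 0.6, "dx": 0, "dy": 0, "dz": 0, "roll": 0}, {"hand": 0.6, "dx": 0, "dy": 0, "dz": 0, "roll": 0}])

```text
clock: 9.5
eef_pos: [0.5023, -0.129, 0.103]
orientation: [-0.001, 0.991, 0.132, -0.001]
contact_force: [-0.3, -0.1, 0.1]
opening: 0.0506
grasp_force: 15.0
```

```bash

python3 -c "
from h import *
import pickle
to(.498,-.130,.019)
d=pickle.load(open('w1.pkl','rb'));print(plane(d,591,97,.004),plane(d,554,190,.004),'pad',plane(d,522,141,.006))"
```

```text
pos [ 0.5023 -0.129   0.103 ] toolx yaw 15.19 dx -4.4 dy -0.1 dz 84.0 open 0.0506 q7 -1.42 t 9.5
[5.60629081e-01 1.88205637e-05 4.00000000e-03] [ 0.44533523 -0.00700296  0.004     ] pad [0.49159437 0.05845925 0.006     ]
```

carry_out(plan=[{"hand": 0.6, "dx": -4, "dy": 0, "dz": 25, "roll": 0}, {"hand": 0.6, "dx": 0, "dy": 0, "dz": 25, "roll": 0}, {"hand": 0.6, "dx": 0, "dy": 0, "dz": 20, "roll": 0}, {"hand": 0.6, "dx": 0, "dy": 0, "dz": 10, "roll": 0}, {"hand": 0.6, "dx": 0, "dy": 0, "dz": 0, "roll": 0}, {"hand": 0.6, "dx": 0, "dy": 0, "dz": 0, "roll": 0}, {"hand": 0.6, "dx": 0, "dy": 0, "dz": 0, "roll": 0}])

```text
clock: 10.2
eef_pos: [0.4999, -0.1307, 0.0246]
orientation: [0.0, 0.991, 0.131, 0.001]
contact_force: [0.2, -0.7, -1.0]
opening: 0.0505
grasp_force: 15.0
```

```bash

python3 -c "
from h import *
to(.498,-.130,.0185)"
```

```text
pos [ 0.4999 -0.1307  0.0246] toolx yaw 15.03 dx -1.7 dy -1.2 dz 6.1 open 0.0505 q7 -1.5 t 10.2
```

carry_out(plan=[{"hand": 0.6, "dx": 0, "dy": 0, "dz": 3, "roll": 0}, {"hand": 0.6, "dx": 0, "dy": 0, "dz": 3, "roll": 0}, {"hand": 0.6, "dx": 0, "dy": 0, "dz": 0, "roll": 0}, {"hand": 0.6, "dx": 0, "dy": 0, "dz": 0, "roll": 0}])

```text
clock: 10.6
eef_pos: [0.4995, -0.1314, 0.0179]
orientation: [0.001, 0.991, 0.13, 0.001]
contact_force: [-1.3, -2.5, 4.7]
opening: 0.051
grasp_force: 15.0
```

carry_out(plan=[{"hand": 0.4, "dx": 0, "dy": 0, "dz": 0, "roll": 0}, {"hand": 0.3, "dx": 0, "dy": 0, "dz": 0, "roll": 0}, {"hand": 0.25, "dx": 0, "dy": 0, "dz": 0, "roll": 0}, {"hand": 0.25, "dx": 0, "dy": 0, "dz": 0, "roll": 0}, {"hand": 0.25, "dx": 0, "dy": 0, "dz": 0, "roll": 0}, {"hand": 0.25, "dx": 0, "dy": 0, "dz": -20, "roll": 0}, {"hand": 0.25, "dx": 0, "dy": 0, "dz": -30, "roll": 0}, {"hand": 0.25, "dx": 0, "dy": 0, "dz": -45, "roll": 0}, {"hand": 0.25, "dx": 0, "dy": 0, "dz": -45, "roll": 0}, {"hand": 0.25, "dx": 0, "dy": 0, "dz": 0, "roll": 0}])

```text
clock: 11.6
eef_pos: [0.5025, -0.1309, 0.1629]
orientation: [0.002, 0.991, 0.131, 0.004]
contact_force: [0.4, 0.4, 0.9]
opening: 0.0657
grasp_force: 0.0
```

```bash

python3 -c "
from h import *
to(.5103,.3139,.06)
d=get('wrist');save(d,'w4')"
```

```text
pos [ 0.5025 -0.1309  0.1629] toolx yaw 15.01 dx 122.8 dy -427.6 dz 102.9 open 0.0657 q7 -1.36 t 11.6
```

View pics/w4.png

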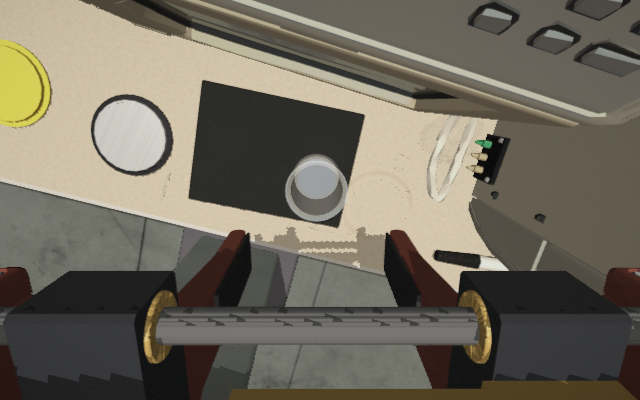

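The beaker stands upright on the mat: base about (318,182), rim about (317,190), with mat corners at (203,81), (364,115), (340,228) and (189,197). I'll check the margin and measure the plate at (131,134) from this view.

```bash

python3 -c "
from m import *
import pickle
d=get('wrist');pickle.dump(d,open('w4.pkl','wb'))
c=[plane(d,*q,.004)[:2] for q in [(203,81),(364,115),(340,228),(189,197)]];print(np.round(c,4),np.mean(c,0))
for c in circ(d['image'],316,188,45,28,36,p2=15): print('rim',np.round(c,1),plane(d,c[0],c[1],.066).round(4))
for c in circ(d['image'],132,135,50,34,42,p2=15): print('pad',np.round(c,1),plane(d,c[0],c[1],.005).round(4))
b=blob(d['image'],132,135,50,lambda h:(h[...,1]<25)&(h[...,2]>150));print('padblob',b,plane(d,b[0],b[1],.006).round(4))
"
```

```text
[[ 0.5587 -0.0051]
 [ 0.568  -0.1602]
 [ 0.451  -0.1696]
 [ 0.4437 -0.0114]] [ 0.50537769 -0.08656546]
rim [316.5 187.   32.8] [ 0.5019 -0.1303  0.066 ]
rim [316.5 190.   31.7] [ 0.4994 -0.131   0.066 ]
rim [313.8 188.8  29. ] [ 0.4998 -0.1285  0.066 ]
rim [316.2 184.   29.8] [ 0.5043 -0.1295  0.066 ]
pad [129.8 131.8  38.6] [0.4942 0.0547 0.005 ]
pad [129.5 137.   41.8] [0.4891 0.0543 0.005 ]
pad [124.8 126.8  35.7] [0.4977 0.0599 0.005 ]
pad [131.  127.8  41.8] [0.4983 0.054  0.005 ]
padblob (128.0, 133.5, 38.029693603515625) [0.4923 0.0556 0.006 ]
```

carry_out(plan=[{"hand": 0.25, "dx": 13.5, "dy": -47.5, "dz": 0, "roll": 0}, {"hand": 0.25, "dx": 13.5, "dy": -47.5, "dz": 0, "roll": 0}, {"hand": 0.25, "dx": 13.5, "dy": -47.5, "dz": 0, "roll": 0}, {"hand": 0.25, "dx": 13.5, "dy": -47.5, "dz": 0, "roll": 0}, {"hand": 0.25, "dx": 13.5, "dy": -47.5, "dz": 0, "roll": 0}, {"hand": 0.25, "dx": 13.5, "dy": -47.5, "dz": 0, "roll": 0}, {"hand": 0.25, "dx": 13.5, "dy": -47.5, "dz": 0, "roll": 0}, {"hand": 0.25, "dx": 13.5, "dy": -47.5, "dz": 0, "roll": 0}, {"hand": 0.18, "dx": 13.5, "dy": -47.5, "dz": 0, "roll": 0}])

```text
clock: 12.6
eef_pos: [0.5046, 0.3148, 0.1551]
orientation: [0.001, 0.991, 0.13, -0.001]
contact_force: [0.9, 0.4, 0.4]
opening: 0.0703
grasp_force: 0.0
```

carry_out(plan=[{"hand": 0.18, "dx": 0, "dy": 0, "dz": 0, "roll": -8.5}, {"hand": 0.18, "dx": 0, "dy": 0, "dz": 0, "roll": -8.5}, {"hand": 0.18, "dx": 0, "dy": 0, "dz": 0, "roll": -8.5}, {"hand": 0.18, "dx": 0, "dy": 0, "dz": 0, "roll": -8.5}, {"hand": 0.18, "dx": 0, "dy": 0, "dz": 0, "roll": -8.5}, {"hand": 0.18, "dx": 0, "dy": 0, "dz": 0, "roll": -8.5}, {"hand": 0.18, "dx": 0, "dy": 0, "dz": 0, "roll": -8.5}, {"hand": 0.18, "dx": 0, "dy": 0, "dz": 0, "roll": -8.5}, {"hand": 0.18, "dx": 0, "dy": 0, "dz": 0, "roll": 0}, {"hand": 0.18, "dx": 0, "dy": 0, "dz": 0, "roll": 0}])

```text
clock: 13.6
eef_pos: [0.505, 0.3133, 0.1559]
orientation: [-0.001, 0.75, 0.661, -0.001]
contact_force: [0.4, 0.4, -0.5]
opening: 0.0719
grasp_force: 0.0
```

```bash

python3 -c "
from h import *
to(.5104,.3139,.06)"
```

```text
pos [0.505  0.3133 0.1559] toolx yaw 82.77 dx 1.3 dy 5.3 dz 95.9 open 0.0719 q7 -1.21 t 13.6
```

carry_out(plan=[{"hand": 0.18, "dx": 1.3, "dy": 5.3, "dz": 30, "roll": 0}, {"hand": 0.18, "dx": 0, "dy": 0, "dz": 40, "roll": 0}, {"hand": 0.18, "dx": 0, "dy": 0, "dz": 36, "roll": 0}, {"hand": 0.18, "dx": 0, "dy": 0, "dz": 0, "roll": 0}, {"hand": 0.18, "dx": 0, "dy": 0, "dz": 0, "roll": 0}, {"hand": 0.18, "dx": 0, "dy": 0, "dz": 0, "roll": 0}])

```text
clock: 14.2
eef_pos: [0.5118, 0.3154, 0.0533]
orientation: [0.0, 0.749, 0.662, 0.001]
contact_force: [0.4, -0.2, -0.4]
opening: 0.0719
grasp_force: 0.0
```

```bash

python3 -c "
from h import *
to(.5104,.3139,.0075)"
```

```text
pos [0.5118 0.3154 0.0533] toolx yaw 82.95 dx -1.7 dy -1.2 dz 45.8 open 0.0719 q7 -1.29 t 14.2
```

carry_out(plan=[{"hand": 0.18, "dx": -1.7, "dy": -1.2, "dz": 6, "roll": 0}, {"hand": 0.18, "dx": 0, "dy": 0, "dz": 18, "roll": 0}, {"hand": 0.18, "dx": 0, "dy": 0, "dz": 18, "roll": 0}, {"hand": 0.18, "dx": 0, "dy": 0, "dz": 0, "roll": 0}, {"hand": 0.18, "dx": 0, "dy": 0, "dz": 0, "roll": 0}, {"hand": 0.18, "dx": 0, "dy": 0, "dz": 0, "roll": 0}])

```text
clock: 14.8
eef_pos: [0.5096, 0.3131, 0.0095]
orientation: [-0.0, 0.749, 0.663, 0.0]
contact_force: [0.1, 0.2, -0.4]
opening: 0.0719
grasp_force: 0.0
```

```bash

python3 -c "
from h import *
to(.5104,.3139,.0075)"
```

```text
pos [0.5096 0.3131 0.0095] toolx yaw 83.01 dx 0.9 dy 0.7 dz 2.0 open 0.0719 q7 -1.33 t 14.8
```

carry_out(plan=[{"hand": 0.18, "dx": 0.9, "dy": 0.7, "dz": 2, "roll": 0}, {"hand": 0.18, "dx": 0, "dy": 0, "dz": 0, "roll": 0}, {"hand": 0.28, "dx": 0, "dy": 0, "dz": 0, "roll": 0}, {"hand": 0.38, "dx": 0, "dy": 0, "dz": 0, "roll": 0}, {"hand": 0.5, "dx": 0, "dy": 0, "dz": 0, "roll": 0}, {"hand": 0.5, "dx": 0, "dy": 0, "dz": 0, "roll": 0}, {"hand": 0.5, "dx": 0, "dy": 0, "dz": 0, "roll": 0}], force=20)

```text
clock: 15.5
eef_pos: [0.5105, 0.3135, 0.0074]
orientation: [0.0, 0.749, 0.663, 0.0]
contact_force: [0.4, 0.0, 0.1]
opening: 0.0444
grasp_force: 0.0
```

```bash

python3 -c "
from h import *
to(.5104,.3139,.0075)"
```

```text
pos [0.5105 0.3135 0.0074] toolx yaw 83.0 dx 0.4 dy -0.1 dz -0.1 open 0.0444 q7 -1.33 t 15.5
```

carry_out(plan=[{"hand": 0.5, "dx": 0, "dy": 0, "dz": -6, "roll": 0}, {"hand": 0.5, "dx": 0, "dy": 0, "dz": -10, "roll": 0}, {"hand": 0.5, "dx": 0, "dy": 0, "dz": -30, "roll": 0}, {"hand": 0.5, "dx": 0, "dy": 0, "dz": -45, "roll": 0}, {"hand": 0.5, "dx": 0, "dy": 0, "dz": -45, "roll": 0}, {"hand": 0.5, "dx": 0, "dy": 0, "dz": 0, "roll": 0}, {"hand": 0.5, "dx": 0, "dy": 0, "dz": 0, "roll": 0}])

```text
clock: 16.2
eef_pos: [0.5111, 0.3138, 0.145]
orientation: [0.001, 0.749, 0.663, 0.001]
contact_force: [-0.2, 0.2, -1.0]
opening: 0.0439
grasp_force: 0.0
```

```bash

python3 -c "
from h import *
d=get('wrist');save(d,'w5');import pickle;pickle.dump(d,open('w5.pkl','wb'))"
```

```text
(no output)
```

View pics/w5.png

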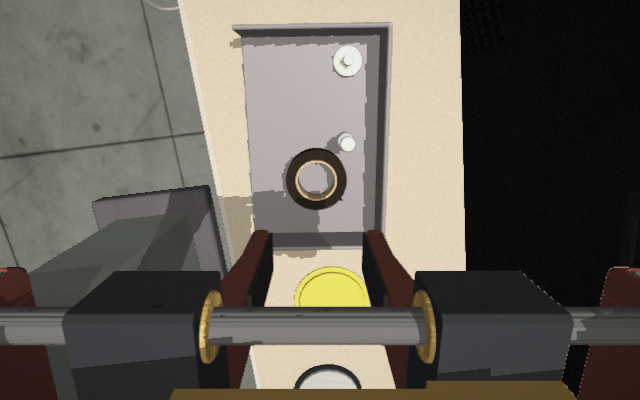

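The tape lies flat at (316,179) and wasn't gripped. The vial is at (347,142) and the filter at (347,61). Checking the positions again.

```bash

python3 -c "
from m import *
import pickle
for n,t,v in [('w2',(319,180),(342,154)),('w5',(316,179),(347,142))]:
    d=pickle.load(open(n+'.pkl','rb'));im=d['image'];print(n,d['s']['eef_pos'],d['c2w'][:3,3])
    c=blob(im,*t,36,lambda h:(h[...,2]<75));print('tape',np.round(c,1),plane(d,c[0],c[1],.0135).round(4))
    c=blob(im,*v,14,lambda h:(h[...,2]>215));print('vial',np.round(c,1),plane(d,c[0],c[1],.042).round(4))
    P=cloud(d);q=P[15:250,225:400].reshape(-1,3);w=q[(q[:,2]>.034)&(q[:,2]<.046)];r=cv2.minAreaRect(w[:,:2].astype(np.float32));print(r)
    m=P[v[1]-3:t[1]+45,t[0]-45:t[0]+45].reshape(-1,3);m=m[(m[:,2]>.017)&(m[:,2]<.026)];print('tape cloud',len(m),cv2.minEnclosingCircle(m[:,:2].astype(np.float32)) if len(m) else 0)
d=get('top');im=d['image'];save(d,'top5')
e=pickle.load(open('top0.pkl','rb'))
for x in (e,d):
    c=blob(x['image'],199,212,14,lambda h:(h[...,2]<75));print('top tape',np.round(c,2),plane(x,c[0],c[1],.0135).round(4))
"
```

```text
w2 [0.51180746 0.33912098 0.24525497] [0.52077348 0.41181873 0.43994767]
tape [319.  180.5  23.8] [0.5105 0.3139 0.0135]
vial [342.3 154.7   5. ] [0.541  0.3465 0.042 ]
((0.5128532648086548, 0.34767550230026245), (0.19007456302642822, 0.12504318356513977), 83.80372619628906)
tape cloud 1108 ((0.5112074017524719, 0.3125956058502197), 0.029729561880230904)
w5 [0.51106687 0.31384966 0.14503591] [0.51906447 0.38624427 0.33988399]
tape [317.  178.6  31.5] [0.5109 0.3139 0.0135]
vial [347.7 143.7   6.8] [0.5407 0.3466 0.042 ]
((0.5127425789833069, 0.3477663993835449), (0.19038353860378265, 0.1245667114853859), 83.9510726928711)
tape cloud 1912 ((0.5132843255996704, 0.32032638788223267), 0.035051021724939346)
top tape [198.39 210.93   9.83] [0.5112 0.3132 0.0135]
top tape [188. 202.   0.] [0.5412 0.3451 0.0135]
```

```bash

python3 -c "
from m import *
import pickle
from scipy.spatial.transform import Rotation as R
for n in ['w5','w2']:
    d=pickle.load(open(n+'.pkl','rb'));z=d['range_z'];v,u=np.mgrid[:400,:640];K=d['K']
    p=np.stack([(u-K[0,2])/K[0,0]*z,(v-K[1,2])/K[1,1]*z,z],-1);T=d['mount'];p=p@T[:3,:3].T+T[:3,3]
    m=(z>0)&(abs(p[...,0])<.03)&(abs(p[...,1])<.07)&(p[...,2]<.03)&(p[...,2]>-.08)
    q=p[m]*1e3
    for a in range(-80,30,10):
        k=(q[:,2]>=a)&(q[:,2]<a+10)
        if k.sum()>3: 
            y=q[k,1];print(n,a,k.sum(),'x',q[k,0].min().round(),q[k,0].max().round(),'yneg',y[y<0].min().round() if (y<0).any() else '',y[y<0].max().round() if (y<0).any() else '','ypos',y[y>0].min().round() if (y>0).any() else '',y[y>0].max().round() if (y>0).any() else '')
print(robot.sense())
"
```

```text
w5 -80 1087 x -7.0 13.0 yneg -34.0 -22.0 ypos 21.0 34.0
w5 -70 902 x -10.0 12.0 yneg -32.0 -22.0 ypos 21.0 32.0
w5 -60 729 x -10.0 12.0 yneg -31.0 -22.0 ypos 21.0 31.0
w5 -50 597 x -10.0 12.0 yneg -31.0 -22.0 ypos 22.0 31.0
w5 -40 363 x -10.0 12.0 yneg -31.0 -22.0 ypos 22.0 30.0
w2 -80 1422 x -6.0 12.0 yneg -55.0 -44.0 ypos 43.0 55.0
w2 -70 1261 x -10.0 12.0 yneg -54.0 -44.0 ypos 43.0 54.0
w2 -60 1072 x -10.0 12.0 yneg -53.0 -43.0 ypos 43.0 53.0
w2 -50 856 x -10.0 12.0 yneg -53.0 -44.0 ypos 43.0 53.0
w2 -40 535 x -10.0 12.0 yneg -53.0 -44.0 ypos 43.0 53.0
{'clock': 16.3, 'joints': array([ 0.05310076,  0.61322475, -1.001866  ,  1.669749  ,  0.55433479,
        1.17211667, -1.21286814]), 'joint_velocities': array([-0.00231587,  0.01800604,  0.0078793 ,  0.00877912,  0.00049227,
       -0.00239462,  0.00166743]), 'tau': array([-1.06321494e-01, -5.77319419e+01, -1.54928434e+01, -2.58913082e+01,
       -4.82630264e-02, -7.47813703e-02,  7.05190556e-03]), 'eef_pos': array([0.51017998, 0.3128348 , 0.14268881]), 'orientation': array([ 2.14811271e-04,  7.48993440e-01,  6.62577135e-01, -5.66556755e-04]), 'contact_force': array([ 0.34464184, -0.46637958, -0.27036785]), 'moment': array([-0.00680814, -0.09222764, -0.02984563]), 'grasp_force': 0.0, 'opening': 0.04390785116528994}
```

```bash

python3 -c "
from m import *
import pickle
for n in ['w5','w2']:
    d=pickle.load(open(n+'.pkl','rb'));z=d['range_z'];v,u=np.mgrid[:400,:640];K=d['K']
    p=np.stack([(u-K[0,2])/K[0,0]*z,(v-K[1,2])/K[1,1]*z,z],-1);T=d['mount'];p=p@T[:3,:3].T+T[:3,3]
    m=(z>0)&(abs(p[...,0])<.03)&(abs(p[...,1])<.07)&(p[...,2]<.03)&(p[...,2]>-.08)
    q=p[m]*1e3;s=np.sort(q[:,2]);print(n,s[-1],s[-10],s[-50]);print('min row of finger px',v[m].min(), 'x of last',q[q[:,2]>s[-30]].mean(0))
    M=np.linalg.inv(T)
    for zz in (0,-.019,-.03,-.035):
        c=M[:3,:3]@np.array([.010,.022 if n=='w5' else .044,zz])+M[:3,3];c=K@c;print(zz,(c[:2]/c[2]).round(0))
cv2.imwrite('pics/tip.png',cv2.resize(pickle.load(open('w5.pkl','rb'))['image'][190:320,225:410,::-1],None,fx=4,fy=4))
"
```

```text
w5 -32.211131826868524 -32.992726786926134 -33.988314843355376
min row of finger px 230 x of last [  6.87412252  -0.94652022 -33.15096349]
0 [356. 212.]
-0.019 [360. 223.]
-0.03 [362. 230.]
-0.035 [364. 234.]
w2 -31.782599275301664 -32.60536543785264 -33.57260016451069
min row of finger px 230 x of last [  2.45335219  -1.41177769 -32.7103096 ]
0 [394. 212.]
-0.019 [402. 223.]
-0.03 [407. 230.]
-0.035 [410. 234.]
```

View pics/tip.png

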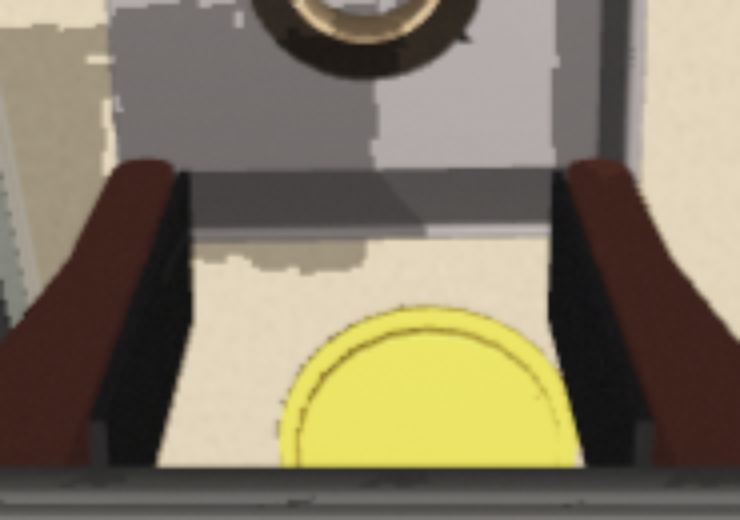

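The crop and the depth reading agree that the real fingertips end about 32 mm above the reported TCP. That explains the missed tape, and it means the beaker was held near its rim. I'll plan heights from the true tip (reported z = tip − 0.032) and watch the force on the way down.

carry_out(plan=[{"hand": 0.18, "dx": 0, "dy": 0, "dz": 0, "roll": 0}, {"hand": 0.18, "dx": 0, "dy": 0, "dz": 30, "roll": 0}, {"hand": 0.18, "dx": 0, "dy": 0, "dz": 40, "roll": 0}, {"hand": 0.18, "dx": 0, "dy": 0, "dz": 40, "roll": 0}, {"hand": 0.18, "dx": 0, "dy": 0, "dz": 20, "roll": 0}, {"hand": 0.18, "dx": 0, "dy": 0, "dz": 0, "roll": 0}, {"hand": 0.18, "dx": 0, "dy": 0, "dz": 0, "roll": 0}, {"hand": 0.18, "dx": 0, "dy": 0, "dz": 0, "roll": 0}])

```text
clock: 17.1
eef_pos: [0.511, 0.3143, 0.0146]
orientation: [-0.0, 0.749, 0.663, 0.001]
contact_force: [0.7, 0.4, -0.4]
opening: 0.0722
grasp_force: 0.0
```

```bash

python3 -c "
from h import *
to(.5106,.3139,-.023)"
```

```text
pos [0.511  0.3143 0.0146] toolx yaw 83.01 dx -0.5 dy -0.3 dz 37.6 open 0.0722 q7 -1.32 t 17.1
```

carry_out(plan=[{"hand": 0.18, "dx": -0.5, "dy": -0.3, "dz": 10, "roll": 0}, {"hand": 0.18, "dx": 0, "dy": 0, "dz": 10, "roll": 0}, {"hand": 0.18, "dx": 0, "dy": 0, "dz": 8, "roll": 0}, {"hand": 0.18, "dx": 0, "dy": 0, "dz": 0, "roll": 0}, {"hand": 0.18, "dx": 0, "dy": 0, "dz": 0, "roll": 0}])

```text
clock: 17.6
eef_pos: [0.5099, 0.313, -0.015]
orientation: [-0.0, 0.749, 0.663, -0.0]
contact_force: [0.1, 1.1, -0.3]
opening: 0.0718
grasp_force: 0.0
```

```bash

python3 -c "
from h import *
to(.5106,.3139,-.023)"
```

```text
pos [ 0.5099  0.313  -0.015 ] toolx yaw 83.01 dx 0.9 dy 0.6 dz 8.0 open 0.0718 q7 -1.35 t 17.6
```

carry_out(plan=[{"hand": 0.18, "dx": 0.9, "dy": 0.6, "dz": 3, "roll": 0}, {"hand": 0.18, "dx": 0, "dy": 0, "dz": 3, "roll": 0}, {"hand": 0.18, "dx": 0, "dy": 0, "dz": 0, "roll": 0}, {"hand": 0.25, "dx": 0, "dy": 0, "dz": 0, "roll": 0}, {"hand": 0.3, "dx": 0, "dy": 0, "dz": 0, "roll": 0}, {"hand": 0.35, "dx": 0, "dy": 0, "dz": 0, "roll": 0}, {"hand": 0.45, "dx": 0, "dy": 0, "dz": 0, "roll": 0}, {"hand": 0.45, "dx": 0, "dy": 0, "dz": 0, "roll": 0}, {"hand": 0.45, "dx": 0, "dy": 0, "dz": 0, "roll": 0}], force=20)

```text
clock: 18.5
eef_pos: [0.5109, 0.3139, -0.0205]
orientation: [0.0, 0.749, 0.663, 0.0]
contact_force: [-0.7, 0.1, 1.4]
opening: 0.0552
grasp_force: 20.0
```

```bash

python3 -c "
from h import *
to(.5106,.3139,-.023)"
```

```text
pos [ 0.5109  0.3139 -0.0205] toolx yaw 83.0 dx -0.0 dy -0.3 dz 2.5 open 0.0552 q7 -1.36 t 18.5
```

carry_out(plan=[{"hand": 0.45, "dx": 0, "dy": 0, "dz": -6, "roll": 0}, {"hand": 0.45, "dx": 0, "dy": 0, "dz": -15, "roll": 0}, {"hand": 0.45, "dx": 0, "dy": 0, "dz": -40, "roll": 0}, {"hand": 0.45, "dx": 0, "dy": 0, "dz": -45, "roll": 0}, {"hand": 0.45, "dx": 0, "dy": 0, "dz": -45, "roll": 0}, {"hand": 0.45, "dx": 0, "dy": 0, "dz": 0, "roll": 0}])

```text
clock: 19.1
eef_pos: [0.5129, 0.3171, 0.1378]
orientation: [0.001, 0.749, 0.663, 0.005]
contact_force: [-0.3, 0.6, -0.7]
opening: 0.055
grasp_force: 20.0
```

carry_out(plan=[{"hand": 0.45, "dx": 0, "dy": 0, "dz": 0, "roll": 8.5}, {"hand": 0.45, "dx": 0, "dy": 0, "dz": 0, "roll": 8.5}, {"hand": 0.45, "dx": 0, "dy": 0, "dz": 0, "roll": 8.5}, {"hand": 0.45, "dx": 0, "dy": 0, "dz": 0, "roll": 8.5}, {"hand": 0.45, "dx": 0, "dy": 0, "dz": 0, "roll": 8.5}, {"hand": 0.45, "dx": 0, "dy": 0, "dz": 0, "roll": 8.5}, {"hand": 0.45, "dx": 0, "dy": 0, "dz": 0, "roll": 8.5}, {"hand": 0.45, "dx": 0, "dy": 0, "dz": 0, "roll": 8.5}, {"hand": 0.45, "dx": 0, "dy": 0, "dz": 0, "roll": 0}])

```text
clock: 20.0
eef_pos: [0.5106, 0.314, 0.131]
orientation: [0.0, 0.992, 0.13, 0.0]
contact_force: [-0.2, 0.0, 0.1]
opening: 0.0554
grasp_force: 20.0
```

```bash

python3 -c "
from h import *
to(.5,-.045,.01)"
```

```text
pos [0.5106 0.314  0.131 ] toolx yaw 14.9 dx -102.6 dy 344.2 dz 121.0 open 0.0554 q7 -2.27 t 20.0
```

carry_out(plan=[{"hand": 0.45, "dx": -6, "dy": 19, "dz": 0, "roll": 0}, {"hand": 0.45, "dx": -12, "dy": 40, "dz": 0, "roll": 0}, {"hand": 0.45, "dx": -12, "dy": 40, "dz": 0, "roll": 0}, {"hand": 0.45, "dx": -12, "dy": 40, "dz": 0, "roll": 0}, {"hand": 0.45, "dx": -12, "dy": 40, "dz": 0, "roll": 0}, {"hand": 0.45, "dx": -12, "dy": 40, "dz": 0, "roll": 0}, {"hand": 0.45, "dx": -12, "dy": 40, "dz": 0, "roll": 0}, {"hand": 0.45, "dx": -12, "dy": 40, "dz": 0, "roll": 0}, {"hand": 0.45, "dx": -12, "dy": 40, "dz": 10, "roll": 0}, {"hand": 0.45, "dx": 0, "dy": 5, "dz": 40, "roll": 0}, {"hand": 0.45, "dx": 0, "dy": 0, "dz": 40, "roll": 0}, {"hand": 0.45, "dx": 0, "dy": 0, "dz": 0, "roll": 0}])

```text
clock: 21.2
eef_pos: [0.4976, -0.0452, 0.0367]
orientation: [-0.001, 0.991, 0.132, -0.004]
contact_force: [-0.9, -0.3, 1.0]
opening: 0.0549
grasp_force: 20.0
```

carry_out(plan=[{"hand": 0.45, "dx": 0, "dy": 0, "dz": 20, "roll": 0}, {"hand": 0.45, "dx": 0, "dy": 0, "dz": 10, "roll": 0}, {"hand": 0.45, "dx": 0, "dy": 0, "dz": 0, "roll": 0}, {"hand": 0.45, "dx": 0, "dy": 0, "dz": 0, "roll": 0}])

```text
clock: 21.6
eef_pos: [0.502, -0.0444, 0.0115]
orientation: [0.0, 0.991, 0.131, 0.0]
contact_force: [0.9, -0.4, -0.3]
opening: 0.0553
grasp_force: 20.0
```

```bash

python3 -c "
from h import *
to(.5,-.045,-.0205)"
```

```text
pos [ 0.502  -0.0444  0.0115] toolx yaw 15.09 dx -2.0 dy 0.1 dz 32.0 open 0.0553 q7 -1.72 t 21.6
```

carry_out(plan=[{"hand": 0.45, "dx": -1.5, "dy": 0, "dz": 15, "roll": 0}, {"hand": 0.45, "dx": 0, "dy": 0, "dz": 10, "roll": 0}, {"hand": 0.45, "dx": 0, "dy": 0, "dz": 4, "roll": 0}, {"hand": 0.45, "dx": 0, "dy": 0, "dz": 0, "roll": 0}, {"hand": 0.45, "dx": 0, "dy": 0, "dz": 0, "roll": 0}, {"hand": 0.45, "dx": 0, "dy": 0, "dz": 0, "roll": 0}])

```text
clock: 22.2
eef_pos: [0.5003, -0.0452, -0.0182]
orientation: [0.0, 0.991, 0.131, 0.0]
contact_force: [-0.0, 0.6, 0.3]
opening: 0.0551
grasp_force: 20.0
```

```bash

python3 -c "
from h import *
to(.5,-.045,-.0205)"
```

```text
pos [ 0.5003 -0.0452 -0.0182] toolx yaw 15.0 dx -0.2 dy -0.2 dz 2.3 open 0.0551 q7 -1.76 t 22.2
```

carry_out(plan=[{"hand": 0.45, "dx": 0, "dy": 0, "dz": 2.3, "roll": 0}, {"hand": 0.45, "dx": 0, "dy": 0, "dz": 0, "roll": 0}, {"hand": 0.35, "dx": 0, "dy": 0, "dz": 0, "roll": 0}, {"hand": 0.3, "dx": 0, "dy": 0, "dz": 0, "roll": 0}, {"hand": 0.25, "dx": 0, "dy": 0, "dz": 0, "roll": 0}, {"hand": 0.25, "dx": 0, "dy": 0, "dz": 0, "roll": 0}, {"hand": 0.25, "dx": 0, "dy": 0, "dz": -20, "roll": 0}, {"hand": 0.25, "dx": 0, "dy": 0, "dz": -40, "roll": 0}, {"hand": 0.25, "dx": 0, "dy": 0, "dz": -45, "roll": 0}, {"hand": 0.25, "dx": 0, "dy": 0, "dz": -45, "roll": 0}, {"hand": 0.25, "dx": 0, "dy": 0, "dz": 0, "roll": 0}])

```text
clock: 23.3
eef_pos: [0.5034, -0.0449, 0.1344]
orientation: [0.001, 0.991, 0.131, 0.004]
contact_force: [-0.1, -0.1, -0.4]
opening: 0.0659
grasp_force: 0.0
```

carry_out(plan=[{"hand": 0.25, "dx": 17.6, "dy": -46, "dz": 0, "roll": 0}, {"hand": 0.25, "dx": 17.6, "dy": -46, "dz": 0, "roll": 0}, {"hand": 0.4, "dx": 17.6, "dy": -46, "dz": 0, "roll": 0}, {"hand": 0.5, "dx": 17.6, "dy": -46, "dz": 0, "roll": 0}, {"hand": 0.5, "dx": 17.6, "dy": -46, "dz": 0, "roll": 0}, {"hand": 0.5, "dx": 17.6, "dy": -46, "dz": 0, "roll": 0}, {"hand": 0.5, "dx": 0, "dy": 0, "dz": 0, "roll": 0}, {"hand": 0.5, "dx": 0, "dy": 0, "dz": 0, "roll": 0}])

```text
clock: 24.1
eef_pos: [0.5294, 0.2501, 0.128]
orientation: [0.0, 0.991, 0.132, -0.001]
contact_force: [0.1, -0.5, -0.7]
opening: 0.0441
grasp_force: 0.0
```

```bash

python3 -c "
from m import *
to(.541,.3465,.03)
import pickle
d=get('wrist');save(d,'w6');pickle.dump(d,open('w6.pkl','wb'))
t=get('top');save(t,'top6');cv2.imwrite('pics/t6.png',np.vstack([cv2.resize(t['image'][175:245,150:370,::-1],None,fx=2,fy=2,interpolation=2)[:,:440],cv2.resize(d['image'][:270,:,::-1],(440,186))]))
"
```

```text
pos [0.5294 0.2501 0.128 ] toolx yaw 15.2 dx 36.5 dy -90.0 dz 98.0 open 0.0441 q7 -2.16 t 24.1
```

View pics/t6.png

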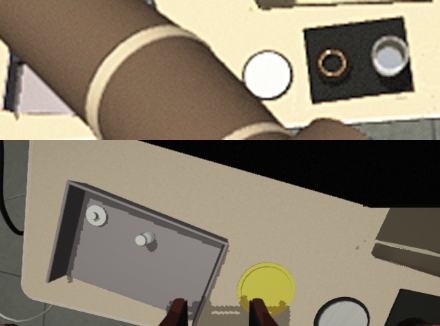

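The mat carries both the tape and the beaker, upright in the top crop. The vial stands alone in the bay, with its cap near (203,146) in the wrist picture. Refining the vial position.

```bash

python3 -c "
from m import *
import pickle
d=pickle.load(open('w6.pkl','rb'))
c=blob(d['image'],208,144,22,lambda h:(h[...,2]>205)&(h[...,1]<40));print(np.round(c,1),plane(d,c[0],c[1],.042).round(4))
P=cloud(d)[122:166,186:230].reshape(-1,3);P=P[(P[:,2]>.036)&(P[:,2]<.05)];print(len(P),P[:,:2].mean(0),P[:,2].max())
to(.541,.3465,.03)
"
```

```text
Traceback (most recent call last):
  File "m.py", line 11, in blob
    c=cv2.convexHull(max(c,key=cv2.contourArea));e=cv2.minEnclosingCircle(c)
                     ~~~^^^^^^^^^^^^^^^^^^^^^^^
ValueError: max() iterable argument is empty
```

```bash

python3 -c "
from m import *
import pickle
d=pickle.load(open('w6.pkl','rb'))
P=cloud(d)[122:166,180:236];k=(P[...,2]>.036)&(P[...,2]<.05)
v,u=np.where(k);print(k.sum(),u.mean()+180,v.mean()+122,P[k][:,:2].mean(0),P[k][:,2].max())
w=k.copy();
b=cv2.minEnclosingCircle(P[k][:,:2].astype(np.float32));print(b)
to(.541,.3465,.03)
"
```

```text
228 204.93421052631578 145.44736842105263 [0.54102133 0.34535376] 0.04293562731433992
((0.5399582386016846, 0.3454943001270294), 0.006419910583645105)
pos [0.5303 0.2472 0.1282] toolx yaw 14.94 dx 35.9 dy -93.2 dz 98.2 open 0.044 q7 -2.16 t 24.2
```

carry_out(plan=[{"hand": 0.5, "dx": 18, "dy": -46, "dz": 0, "roll": 0}, {"hand": 0.5, "dx": 18, "dy": -46, "dz": 0, "roll": 0}, {"hand": 0.5, "dx": 0, "dy": 0, "dz": 45, "roll": 0}, {"hand": 0.5, "dx": 0, "dy": 0, "dz": 45, "roll": 0}, {"hand": 0.5, "dx": 0, "dy": 0, "dz": 0, "roll": 0}, {"hand": 0.5, "dx": 0, "dy": 0, "dz": 0, "roll": 0}, {"hand": 0.5, "dx": 0, "dy": 0, "dz": 0, "roll": 0}])

```text
clock: 24.9
eef_pos: [0.5431, 0.3469, 0.0416]
orientation: [-0.001, 0.992, 0.13, 0.001]
contact_force: [-0.5, 0.4, 0.2]
opening: 0.0437
grasp_force: 0.0
```

```bash

python3 -c "
from m import *
to(.5408,.346,-.016)
"
```

```text
pos [0.5431 0.3469 0.0416] toolx yaw 14.9 dx -2.4 dy 0.2 dz 57.6 open 0.0437 q7 -2.34 t 24.9
```

carry_out(plan=[{"hand": 0.5, "dx": -2.4, "dy": 0, "dz": 12, "roll": 0}, {"hand": 0.5, "dx": 0, "dy": 0, "dz": 15, "roll": 0}, {"hand": 0.5, "dx": 0, "dy": 0, "dz": 15, "roll": 0}, {"hand": 0.5, "dx": 0, "dy": 0, "dz": 15, "roll": 0}, {"hand": 0.5, "dx": 0, "dy": 0, "dz": 0, "roll": 0}, {"hand": 0.5, "dx": 0, "dy": 0, "dz": 0, "roll": 0}, {"hand": 0.6, "dx": 0, "dy": 0, "dz": 0, "roll": 0}, {"hand": 0.7, "dx": 0, "dy": 0, "dz": 0, "roll": 0}, {"hand": 0.78, "dx": 0, "dy": 0, "dz": 0, "roll": 0}, {"hand": 0.9, "dx": 0, "dy": 0, "dz": 0, "roll": 0}, {"hand": 0.9, "dx": 0, "dy": 0, "dz": 0, "roll": 0}, {"hand": 0.9, "dx": 0, "dy": 0, "dz": 0, "roll": 0}], force=6)

```text
clock: 26.1
eef_pos: [0.5394, 0.3464, -0.0176]
orientation: [-0.0, 0.991, 0.13, 0.0]
contact_force: [0.5, -0.3, 2.9]
opening: 0.016
grasp_force: 6.0
```

```bash

python3 -c "
from m import *
to(.492,.0555,-.016)
"
```

```text
pos [ 0.5394  0.3464 -0.0176] toolx yaw 14.99 dx -121.0 dy 268.7 dz -1.6 open 0.016 q7 -2.39 t 26.1
```

carry_out(plan=[{"hand": 0.9, "dx": 0, "dy": 0, "dz": -5, "roll": 0}, {"hand": 0.9, "dx": 0, "dy": 0, "dz": -15, "roll": 0}, {"hand": 0.9, "dx": 0, "dy": 0, "dz": -35, "roll": 0}, {"hand": 0.9, "dx": 0, "dy": 0, "dz": -35, "roll": 0}, {"hand": 0.9, "dx": -9, "dy": 18, "dz": 0, "roll": 0}, {"hand": 0.9, "dx": -16, "dy": 36, "dz": 0, "roll": 0}, {"hand": 0.9, "dx": -18, "dy": 40, "dz": 0, "roll": 0}, {"hand": 0.9, "dx": -18, "dy": 40, "dz": 0, "roll": 0}, {"hand": 0.9, "dx": -18, "dy": 40, "dz": 0, "roll": 0}, {"hand": 0.9, "dx": -18, "dy": 40, "dz": 0, "roll": 0}, {"hand": 0.9, "dx": -16, "dy": 36, "dz": 0, "roll": 0}, {"hand": 0.9, "dx": -9, "dy": 18, "dz": 0, "roll": 0}])

```text
clock: 27.3
eef_pos: [0.4901, 0.0519, 0.0729]
orientation: [0.001, 0.992, 0.129, 0.0]
contact_force: [0.4, 0.5, -0.2]
opening: 0.0157
grasp_force: 6.0
```

carry_out(plan=[{"hand": 0.9, "dx": 0, "dy": 0, "dz": 25, "roll": 0}, {"hand": 0.9, "dx": 0, "dy": 0, "dz": 25, "roll": 0}, {"hand": 0.9, "dx": 0, "dy": 0, "dz": 0, "roll": 0}, {"hand": 0.9, "dx": 0, "dy": 0, "dz": 0, "roll": 0}, {"hand": 0.9, "dx": 0, "dy": 0, "dz": 0, "roll": 0}])

```text
clock: 27.8
eef_pos: [0.4915, 0.0565, 0.0235]
orientation: [-0.0, 0.991, 0.131, 0.001]
contact_force: [-0.3, 0.2, -0.4]
opening: 0.016
grasp_force: 6.0
```

```bash

python3 -c "
from m import *
to(.4908,.0552,-.0156)
"
```

```text
pos [0.4915 0.0565 0.0235] toolx yaw 15.04 dx -1.0 dy 1.1 dz 39.1 open 0.016 q7 -1.95 t 27.8
```

carry_out(plan=[{"hand": 0.9, "dx": -1, "dy": 1, "dz": 15, "roll": 0}, {"hand": 0.9, "dx": 0, "dy": 0, "dz": 15, "roll": 0}, {"hand": 0.9, "dx": 0, "dy": 0, "dz": 5, "roll": 0}, {"hand": 0.9, "dx": 0, "dy": 0, "dz": 0, "roll": 0}, {"hand": 0.9, "dx": 0, "dy": 0, "dz": 0, "roll": 0}, {"hand": 0.9, "dx": 0, "dy": 0, "dz": 0, "roll": 0}])

```text
clock: 28.4
eef_pos: [0.4903, 0.0548, -0.0125]
orientation: [-0.0, 0.991, 0.131, 0.0]
contact_force: [0.2, 0.5, -0.5]
opening: 0.0157
grasp_force: 6.0
```

```bash

python3 -c "
from m import *
to(.4908,.0552,-.0156)
"
```

```text
pos [ 0.4903  0.0548 -0.0125] toolx yaw 15.01 dx 0.6 dy -0.2 dz 3.1 open 0.0157 q7 -1.99 t 28.4
```

carry_out(plan=[{"hand": 0.9, "dx": 0.5, "dy": 0, "dz": 1.5, "roll": 0}, {"hand": 0.9, "dx": 0, "dy": 0, "dz": 1.5, "roll": 0}, {"hand": 0.9, "dx": 0, "dy": 0, "dz": 0, "roll": 0}, {"hand": 0.9, "dx": 0, "dy": 0, "dz": 0, "roll": 0}])

```text
clock: 28.8
eef_pos: [0.4907, 0.0547, -0.0158]
orientation: [0.0, 0.991, 0.131, 0.0]
contact_force: [0.3, -0.2, 0.8]
opening: 0.0153
grasp_force: 6.0
```

carry_out(plan=[{"hand": 0.8, "dx": 0, "dy": 0, "dz": 0, "roll": 0}, {"hand": 0.75, "dx": 0, "dy": 0, "dz": 0, "roll": 0}, {"hand": 0.7, "dx": 0, "dy": 0, "dz": 0, "roll": 0}, {"hand": 0.6, "dx": 0, "dy": 0, "dz": 0, "roll": 0}, {"hand": 0.6, "dx": 0, "dy": 0, "dz": 0, "roll": 0}, {"hand": 0.6, "dx": 0, "dy": 0, "dz": -15, "roll": 0}, {"hand": 0.6, "dx": 0, "dy": 0, "dz": -35, "roll": 0}, {"hand": 0.6, "dx": 0, "dy": 0, "dz": -45, "roll": 0}, {"hand": 0.6, "dx": 0, "dy": 0, "dz": -45, "roll": 0}, {"hand": 0.6, "dx": -40, "dy": 10, "dz": -10, "roll": 0}, {"hand": 0.25, "dx": 0, "dy": 0, "dz": 0, "roll": 0}, {"hand": 0.25, "dx": 0, "dy": 0, "dz": 0, "roll": 0}])

```text
clock: 30.0
eef_pos: [0.4543, 0.034, 0.1351]
orientation: [0.001, 0.992, 0.13, 0.001]
contact_force: [0.6, -0.1, 0.1]
opening: 0.0476
grasp_force: 0.0
```

```bash

python3 -c "
from m import *
to(.5,-.13,.0182)
import pickle
d=get('wrist');save(d,'w7');pickle.dump(d,open('w7.pkl','wb'))
P=cloud(d);k=(P[...,2]>.036)&(P[...,2]<.05)&(abs(P[...,0]-.492)<.03)&(abs(P[...,1]-.0555)<.03);print('vial',k.sum(),P[k].mean(0),P[k][:,2].max())
"
```

```text
pos [0.4543 0.034  0.1351] toolx yaw 14.93 dx 1.9 dy 170.2 dz 116.9 open 0.0476 q7 -1.74 t 30.0
vial 214 [0.49236419 0.05502553 0.04277494] 0.045017694111995576
```

View pics/w7.png

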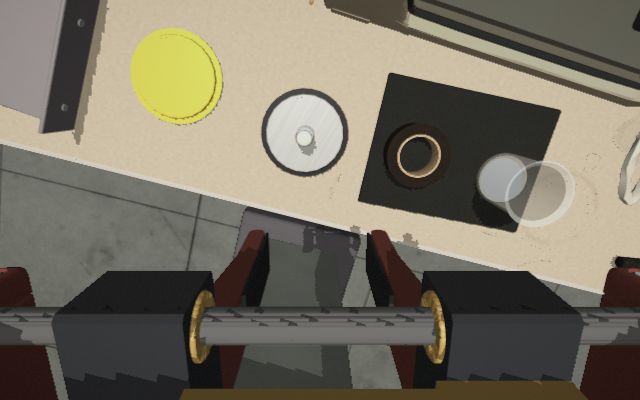

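The vial stands upright at the middle of the plate, at (305,137) with the plate centre at (305,131). The tape (416,155) and the beaker (502,180) are on the mat. Back to the beaker.

carry_out(plan=[{"hand": 0.25, "dx": 0.5, "dy": 43, "dz": 0, "roll": 0}, {"hand": 0.25, "dx": 0.5, "dy": 43, "dz": 0, "roll": 0}, {"hand": 0.25, "dx": 0.5, "dy": 43, "dz": 0, "roll": 0}, {"hand": 0.25, "dx": 0.5, "dy": 42, "dz": 0, "roll": 0}, {"hand": 0.25, "dx": 0, "dy": 0, "dz": 30, "roll": 0}, {"hand": 0.25, "dx": 0, "dy": 0, "dz": 30, "roll": 0}, {"hand": 0.25, "dx": 0, "dy": 0, "dz": 0, "roll": 0}, {"hand": 0.25, "dx": 0, "dy": 0, "dz": 0, "roll": 0}, {"hand": 0.25, "dx": 0, "dy": 0, "dz": 0, "roll": 0}])

```text
clock: 30.95
eef_pos: [0.5017, -0.1292, 0.0752]
orientation: [0.0, 0.991, 0.131, 0.001]
contact_force: [-0.0, -0.5, 1.0]
opening: 0.066
grasp_force: 0.0
```

```bash

python3 -c "
from m import *
to(.4997,-.131,.0182)
import pickle
d=pickle.load(open('w7.pkl','rb'))
b=blob(d['image'],305,131,52,lambda h:(h[...,1]<25)&(h[...,2]>140));print('pad',b,plane(d,b[0],b[1],.006).round(4))
P=cloud(d);k=(P[...,2]>.058)&(P[...,2]<.075)&(abs(P[...,0]-.5)<.05)&(abs(P[...,1]+.13)<.05);print('rim',k.sum(),P[k].mean(0),cv2.minEnclosingCircle(P[k][:,:2].astype(np.float32)))
"
```

```text
pos [ 0.5017 -0.1292  0.0752] toolx yaw 15.07 dx -2.4 dy 1.2 dz 57.0 open 0.066 q7 -1.48 t 30.95
pad (304.17604064941406, 132.4400978088379, 38.749149322509766) [0.4927 0.0563 0.006 ]
rim 1444 [ 0.49916546 -0.13722306  0.06330529] ((0.4991062879562378, -0.13118425011634827), 0.027237245813012123)
```

carry_out(plan=[{"hand": 0.25, "dx": -2.2, "dy": 1.2, "dz": 12, "roll": 0}, {"hand": 0.25, "dx": 0, "dy": 0, "dz": 20, "roll": 0}, {"hand": 0.25, "dx": 0, "dy": 0, "dz": 20, "roll": 0}, {"hand": 0.25, "dx": 0, "dy": 0, "dz": 5, "roll": 0}, {"hand": 0.25, "dx": 0, "dy": 0, "dz": 0, "roll": 0}, {"hand": 0.35, "dx": 0, "dy": 0, "dz": 0, "roll": 0}, {"hand": 0.4, "dx": 0, "dy": 0, "dz": 0, "roll": 0}, {"hand": 0.5, "dx": 0, "dy": 0, "dz": 0, "roll": 0}, {"hand": 0.6, "dx": 0, "dy": 0, "dz": 0, "roll": 0}, {"hand": 0.6, "dx": 0, "dy": 0, "dz": 0, "roll": 0}, {"hand": 0.6, "dx": 0, "dy": 0, "dz": 0, "roll": 0}], force=15)

```text
clock: 32.05
eef_pos: [0.4994, -0.1315, 0.0178]
orientation: [0.0, 0.991, 0.131, 0.001]
contact_force: [-0.4, 1.3, 6.4]
opening: 0.0504
grasp_force: 15.0
```

```bash

python3 -c "
from m import *
to(.4992,-.1312,.0182)
"
```

```text
pos [ 0.4994 -0.1315  0.0178] toolx yaw 15.01 dx -0.1 dy -0.4 dz -0.4 open 0.0504 q7 -1.55 t 32.05
```

carry_out(plan=[{"hand": 0.6, "dx": 0, "dy": 0, "dz": -6, "roll": 0}, {"hand": 0.6, "dx": 0, "dy": 0, "dz": -14, "roll": 0}, {"hand": 0.6, "dx": 0, "dy": 0, "dz": -40, "roll": 0}, {"hand": 0.6, "dx": 0, "dy": 0, "dz": -45, "roll": 0}, {"hand": 0.6, "dx": 0, "dy": 0, "dz": -40, "roll": 0}, {"hand": 0.6, "dx": 6, "dy": -20, "dz": 0, "roll": 0}, {"hand": 0.6, "dx": 12, "dy": -40, "dz": 0, "roll": 0}, {"hand": 0.6, "dx": 12, "dy": -40, "dz": 0, "roll": 0}, {"hand": 0.6, "dx": 12, "dy": -40, "dz": 0, "roll": 0}, {"hand": 0.6, "dx": 12, "dy": -40, "dz": 0, "roll": 0}, {"hand": 0.6, "dx": 12, "dy": -40, "dz": 0, "roll": 0}, {"hand": 0.6, "dx": 12, "dy": -40, "dz": 0, "roll": 0}])

```text
clock: 33.25
eef_pos: [0.5065, 0.1411, 0.163]
orientation: [0.0, 0.991, 0.13, 0.0]
contact_force: [0.5, 0.2, -0.5]
opening: 0.0505
grasp_force: 15.0
```

carry_out(plan=[{"hand": 0.6, "dx": 12, "dy": -40, "dz": 0, "roll": 0}, {"hand": 0.6, "dx": 12, "dy": -40, "dz": 0, "roll": 0}, {"hand": 0.6, "dx": 12, "dy": -40, "dz": 0, "roll": 0}, {"hand": 0.6, "dx": 12, "dy": -40, "dz": 0, "roll": 0}, {"hand": 0.6, "dx": 12, "dy": -40, "dz": 0, "roll": 0}, {"hand": 0.6, "dx": 12, "dy": -40, "dz": 0, "roll": 0}, {"hand": 0.6, "dx": 10, "dy": -30, "dz": 0, "roll": 0}, {"hand": 0.6, "dx": 0, "dy": 0, "dz": 0, "roll": -8.5}, {"hand": 0.6, "dx": 0, "dy": 0, "dz": 0, "roll": -8.5}, {"hand": 0.6, "dx": 0, "dy": 0, "dz": 0, "roll": -8.5}, {"hand": 0.6, "dx": 0, "dy": 0, "dz": 0, "roll": -8.5}])

```text
clock: 34.35
eef_pos: [0.516, 0.4215, 0.1629]
orientation: [0.0, 0.909, 0.418, -0.0]
contact_force: [-0.0, 0.6, -0.7]
opening: 0.0506
grasp_force: 15.0
```

carry_out(plan=[{"hand": 0.6, "dx": 0, "dy": 0, "dz": 0, "roll": -8.5}, {"hand": 0.6, "dx": 0, "dy": 0, "dz": 0, "roll": -8.5}, {"hand": 0.6, "dx": 0, "dy": 0, "dz": 0, "roll": -8.5}, {"hand": 0.6, "dx": 0, "dy": 0, "dz": 0, "roll": -8.5}, {"hand": 0.6, "dx": 0, "dy": 0, "dz": 0, "roll": 0}, {"hand": 0.6, "dx": 0, "dy": 0, "dz": 0, "roll": 0}, {"hand": 0.6, "dx": 0, "dy": 0, "dz": 0, "roll": 0}])

```text
clock: 35.05
eef_pos: [0.5162, 0.4215, 0.1624]
orientation: [0.0, 0.75, 0.661, 0.0]
contact_force: [-0.1, 0.5, -1.3]
opening: 0.0506
grasp_force: 15.0
```

```bash

python3 -c "
from m import *
to(.5156,.3814,.0182)
"
```

```text
pos [0.5162 0.4215 0.1624] toolx yaw 82.8 dx -39.9 dy 4.5 dz 144.2 open 0.0506 q7 -1.34 t 35.05
```

carry_out(plan=[{"hand": 0.6, "dx": -20, "dy": 2.3, "dz": 0, "roll": 0}, {"hand": 0.6, "dx": -20, "dy": 2.2, "dz": 0, "roll": 0}, {"hand": 0.6, "dx": 0, "dy": 0, "dz": 0, "roll": 0}, {"hand": 0.6, "dx": 0, "dy": 0, "dz": 40, "roll": 0}, {"hand": 0.6, "dx": 0, "dy": 0, "dz": 40, "roll": 0}, {"hand": 0.6, "dx": 0, "dy": 0, "dz": 0, "roll": 0}, {"hand": 0.6, "dx": 0, "dy": 0, "dz": 0, "roll": 0}, {"hand": 0.6, "dx": 0, "dy": 0, "dz": 0, "roll": 0}])

```text
clock: 35.85
eef_pos: [0.5162, 0.3832, 0.0844]
orientation: [-0.0, 0.749, 0.663, 0.001]
contact_force: [-0.5, 0.1, -0.5]
opening: 0.0503
grasp_force: 15.0
```

```bash

python3 -c "
from m import *
to(.5156,.3814,.0182)
"
```

```text
pos [0.5162 0.3832 0.0844] toolx yaw 83.0 dx -1.8 dy -0.4 dz 66.2 open 0.0503 q7 -1.36 t 35.85
```

carry_out(plan=[{"hand": 0.6, "dx": -1.8, "dy": -0.4, "dz": 20, "roll": 0}, {"hand": 0.6, "dx": 0, "dy": 0, "dz": 20, "roll": 0}, {"hand": 0.6, "dx": 0, "dy": 0, "dz": 15, "roll": 0}, {"hand": 0.6, "dx": 0, "dy": 0, "dz": 4, "roll": 0}, {"hand": 0.6, "dx": 0, "dy": 0, "dz": 0, "roll": 0}, {"hand": 0.6, "dx": 0, "dy": 0, "dz": 0, "roll": 0}, {"hand": 0.6, "dx": 0, "dy": 0, "dz": 0, "roll": 0}])

```text
clock: 36.55
eef_pos: [0.5154, 0.3803, 0.0239]
orientation: [-0.0, 0.749, 0.663, 0.001]
contact_force: [0.4, 0.6, -0.4]
opening: 0.0501
grasp_force: 15.0
```

```bash

python3 -c "
from m import *
to(.5156,.3814,.0182)
"
```

```text
pos [0.5154 0.3803 0.0239] toolx yaw 83.0 dx 1.2 dy 0.1 dz 5.7 open 0.0501 q7 -1.4 t 36.55
```

carry_out(plan=[{"hand": 0.6, "dx": 1.2, "dy": 0, "dz": 3, "roll": 0}, {"hand": 0.6, "dx": 0, "dy": 0, "dz": 2.7, "roll": 0}, {"hand": 0.6, "dx": 0, "dy": 0, "dz": 0, "roll": 0}, {"hand": 0.6, "dx": 0, "dy": 0, "dz": 0, "roll": 0}, {"hand": 0.6, "dx": 0, "dy": 0, "dz": 0, "roll": 0}])

```text
clock: 37.05
eef_pos: [0.5153, 0.3814, 0.0178]
orientation: [-0.0, 0.749, 0.663, 0.0]
contact_force: [-0.7, -0.3, 4.2]
opening: 0.0506
grasp_force: 15.0
```

```bash

python3 -c "
from m import *
to(.5156,.3814,.0182)
"
```

```text
pos [0.5153 0.3814 0.0178] toolx yaw 83.01 dx 0.0 dy 0.3 dz -0.4 open 0.0506 q7 -1.41 t 37.05
```

carry_out(plan=[{"hand": 0.45, "dx": 0, "dy": 0, "dz": 0, "roll": 0}, {"hand": 0.4, "dx": 0, "dy": 0, "dz": 0, "roll": 0}, {"hand": 0.35, "dx": 0, "dy": 0, "dz": 0, "roll": 0}, {"hand": 0.3, "dx": 0, "dy": 0, "dz": 0, "roll": 0}, {"hand": 0.25, "dx": 0, "dy": 0, "dz": 0, "roll": 0}, {"hand": 0.25, "dx": 0, "dy": 0, "dz": 0, "roll": 0}, {"hand": 0.25, "dx": 0, "dy": 0, "dz": -15, "roll": 0}, {"hand": 0.25, "dx": 0, "dy": 0, "dz": -40, "roll": 0}, {"hand": 0.25, "dx": 0, "dy": 0, "dz": -45, "roll": 0}, {"hand": 0.25, "dx": 0, "dy": 0, "dz": -45, "roll": 0}, {"hand": 0.25, "dx": 0, "dy": 0, "dz": 0, "roll": 0}])

```text
clock: 38.15
eef_pos: [0.5166, 0.3843, 0.1702]
orientation: [-0.0, 0.749, 0.663, 0.005]
contact_force: [-0.5, 0.4, 0.2]
opening: 0.066
grasp_force: 0.0
```

```bash

python3 -c "
from m import *
to(.5005,-.045,.0182)
"
```

```text
pos [0.5166 0.3843 0.1702] toolx yaw 83.03 dx -428.1 dy 36.1 dz 152.0 open 0.066 q7 -1.3 t 38.15
```

carry_out(plan=[{"hand": 0.2, "dx": 0, "dy": 0, "dz": 0, "roll": 8.5}, {"hand": 0.2, "dx": 0, "dy": 0, "dz": 0, "roll": 8.5}, {"hand": 0.2, "dx": 0, "dy": 0, "dz": 0, "roll": 8.5}, {"hand": 0.2, "dx": 0, "dy": 0, "dz": 0, "roll": 8.5}, {"hand": 0.2, "dx": 0, "dy": 0, "dz": 0, "roll": 8.5}, {"hand": 0.2, "dx": 0, "dy": 0, "dz": 0, "roll": 8.5}, {"hand": 0.2, "dx": 0, "dy": 0, "dz": 0, "roll": 8.5}, {"hand": 0.2, "dx": 0, "dy": 0, "dz": 0, "roll": 8.5}, {"hand": 0.2, "dx": 0, "dy": 0, "dz": 0, "roll": 0}])

```text
clock: 39.05
eef_pos: [0.515, 0.381, 0.1629]
orientation: [0.0, 0.992, 0.13, 0.0]
contact_force: [0.3, 0.7, -0.1]
opening: 0.0706
grasp_force: 0.0
```

carry_out(plan=[{"hand": 0.2, "dx": -12.6, "dy": 41, "dz": 0, "roll": 0}, {"hand": 0.2, "dx": -12.6, "dy": 41, "dz": 0, "roll": 0}, {"hand": 0.2, "dx": -12.6, "dy": 41, "dz": 0, "roll": 0}, {"hand": 0.2, "dx": -12.6, "dy": 41, "dz": 0, "roll": 0}, {"hand": 0.2, "dx": -12.6, "dy": 41, "dz": 0, "roll": 0}, {"hand": 0.2, "dx": -12.6, "dy": 41, "dz": 0, "roll": 0}, {"hand": 0.2, "dx": -12.6, "dy": 41, "dz": 0, "roll": 0}, {"hand": 0.2, "dx": -12.6, "dy": 41, "dz": 0, "roll": 0}, {"hand": 0.2, "dx": -12.6, "dy": 41, "dz": 0, "roll": 0}, {"hand": 0.2, "dx": -12.6, "dy": 41, "dz": 0, "roll": 0}, {"hand": 0.2, "dx": 0, "dy": 0, "dz": 0, "roll": 0}, {"hand": 0.2, "dx": 0, "dy": 0, "dz": 0, "roll": 0}])

```text
clock: 40.25
eef_pos: [0.4994, -0.0485, 0.1625]
orientation: [-0.0, 0.991, 0.131, -0.0]
contact_force: [-0.1, -0.2, 0.8]
opening: 0.07
grasp_force: 0.0
```

```bash

python3 -c "
from m import *
import pickle
d=pickle.load(open('w7.pkl','rb'));P=cloud(d);k=(P[...,2]>.017)&(P[...,2]<.028)&(abs(P[...,0]-.5)<.035)&(abs(P[...,1]+.045)<.035);print('tape',cv2.minEnclosingCircle(P[k][:,:2].astype(np.float32)))
to(.5003,-.0452,-.0205)
"
```

```text
tape ((0.4995936155319214, -0.04664904624223709), 0.02988644503057003)
pos [ 0.4994 -0.0485  0.1625] toolx yaw 15.07 dx 1.7 dy -2.9 dz 183.0 open 0.07 q7 -1.56 t 40.25
```

carry_out(plan=[{"hand": 0.2, "dx": 1.5, "dy": -2.9, "dz": 45, "roll": 0}, {"hand": 0.2, "dx": 0, "dy": 0, "dz": 45, "roll": 0}, {"hand": 0.2, "dx": 0, "dy": 0, "dz": 40, "roll": 0}, {"hand": 0.2, "dx": 0, "dy": 0, "dz": 15, "roll": 0}, {"hand": 0.2, "dx": 0, "dy": 0, "dz": 0, "roll": 0}, {"hand": 0.2, "dx": 0, "dy": 0, "dz": 0, "roll": 0}, {"hand": 0.2, "dx": 0, "dy": 0, "dz": 0, "roll": 0}])

```text
clock: 40.95
eef_pos: [0.5019, -0.0441, 0.0192]
orientation: [0.0, 0.991, 0.131, 0.002]
contact_force: [-0.4, -0.5, -0.1]
opening: 0.0702
grasp_force: 0.0
```

```bash

python3 -c "
from m import *
to(.5001,-.0452,-.0205)
"
```

```text
pos [ 0.5019 -0.0441  0.0192] toolx yaw 15.05 dx -2.0 dy 0.6 dz 39.7 open 0.0702 q7 -1.75 t 40.95
```

carry_out(plan=[{"hand": 0.2, "dx": -1.4, "dy": 0.4, "dz": 15, "roll": 0}, {"hand": 0.2, "dx": 0, "dy": 0, "dz": 15, "roll": 0}, {"hand": 0.2, "dx": 0, "dy": 0, "dz": 8, "roll": 0}, {"hand": 0.2, "dx": 0, "dy": 0, "dz": 0, "roll": 0}, {"hand": 0.2, "dx": 0, "dy": 0, "dz": 0, "roll": 0}, {"hand": 0.25, "dx": 0, "dy": 0, "dz": 0, "roll": 0}, {"hand": 0.3, "dx": 0, "dy": 0, "dz": 0, "roll": 0}, {"hand": 0.35, "dx": 0, "dy": 0, "dz": 0, "roll": 0}, {"hand": 0.45, "dx": 0, "dy": 0, "dz": 0, "roll": 0}, {"hand": 0.45, "dx": 0, "dy": 0, "dz": 0, "roll": 0}, {"hand": 0.45, "dx": 0, "dy": 0, "dz": 0, "roll": 0}], force=20)

```text
clock: 42.05
eef_pos: [0.4993, -0.0454, -0.0204]
orientation: [0.0, 0.991, 0.131, 0.0]
contact_force: [-0.0, -0.1, 3.9]
opening: 0.0554
grasp_force: 20.0
```

```bash

python3 -c "
from m import *
to(.5001,-.0452,-.0205)
"
```

```text
pos [ 0.4993 -0.0454 -0.0204] toolx yaw 15.0 dx 0.8 dy 0.1 dz 0.1 open 0.0554 q7 -1.8 t 42.05
```

carry_out(plan=[{"hand": 0.45, "dx": 0, "dy": 0, "dz": -6, "roll": 0}, {"hand": 0.45, "dx": 0, "dy": 0, "dz": -14, "roll": 0}, {"hand": 0.45, "dx": 0, "dy": 0, "dz": -40, "roll": 0}, {"hand": 0.45, "dx": 0, "dy": 0, "dz": -45, "roll": 0}, {"hand": 0.45, "dx": 0, "dy": 0, "dz": -45, "roll": 0}, {"hand": 0.45, "dx": 6, "dy": -19, "dz": 0, "roll": 0}, {"hand": 0.45, "dx": 12, "dy": -40, "dz": 0, "roll": 0}, {"hand": 0.45, "dx": 12, "dy": -40, "dz": 0, "roll": 0}, {"hand": 0.45, "dx": 12, "dy": -40, "dz": 0, "roll": 0}, {"hand": 0.45, "dx": 12, "dy": -40, "dz": 0, "roll": 0}, {"hand": 0.45, "dx": 12, "dy": -40, "dz": 0, "roll": 0}, {"hand": 0.45, "dx": 12, "dy": -40, "dz": 0, "roll": 0}])

```text
clock: 43.25
eef_pos: [0.5071, 0.2267, 0.1305]
orientation: [-0.0, 0.991, 0.131, 0.0]
contact_force: [0.9, 0.1, 0.7]
opening: 0.0552
grasp_force: 20.0
```

carry_out(plan=[{"hand": 0.45, "dx": 14, "dy": -44, "dz": 0, "roll": 0}, {"hand": 0.45, "dx": 12, "dy": -40, "dz": 0, "roll": 0}, {"hand": 0.45, "dx": 0, "dy": 0, "dz": 0, "roll": -8.5}, {"hand": 0.45, "dx": 0, "dy": 0, "dz": 0, "roll": -8.5}, {"hand": 0.45, "dx": 0, "dy": 0, "dz": 0, "roll": -8.5}, {"hand": 0.45, "dx": 0, "dy": 0, "dz": 0, "roll": -8.5}, {"hand": 0.45, "dx": 0, "dy": 0, "dz": 0, "roll": -8.5}, {"hand": 0.45, "dx": 0, "dy": 0, "dz": 0, "roll": -8.5}, {"hand": 0.45, "dx": 0, "dy": 0, "dz": 0, "roll": -8.5}, {"hand": 0.45, "dx": 0, "dy": 0, "dz": 0, "roll": -8.5}, {"hand": 0.45, "dx": 0, "dy": 0, "dz": 0, "roll": 0}, {"hand": 0.45, "dx": 0, "dy": 0, "dz": 0, "roll": 0}])

```text
clock: 44.45
eef_pos: [0.5107, 0.3128, 0.1299]
orientation: [-0.0, 0.75, 0.661, 0.0]
contact_force: [-0.0, -0.6, -1.1]
opening: 0.055
grasp_force: 20.0
```

```bash

python3 -c "
from m import *
to(.5107,.3132,-.0205)
"
```

```text
pos [0.5107 0.3128 0.1299] toolx yaw 82.74 dx 0.4 dy -0.1 dz 150.4 open 0.055 q7 -1.26 t 44.45
```

carry_out(plan=[{"hand": 0.45, "dx": 0.4, "dy": 0, "dz": 40, "roll": 0}, {"hand": 0.45, "dx": 0, "dy": 0, "dz": 40, "roll": 0}, {"hand": 0.45, "dx": 0, "dy": 0, "dz": 35, "roll": 0}, {"hand": 0.45, "dx": 0, "dy": 0, "dz": 0, "roll": 0}, {"hand": 0.45, "dx": 0, "dy": 0, "dz": 0, "roll": 0}, {"hand": 0.45, "dx": 0, "dy": 0, "dz": 0, "roll": 0}])

```text
clock: 45.05
eef_pos: [0.5117, 0.3146, 0.0167]
orientation: [0.0, 0.749, 0.662, 0.001]
contact_force: [0.8, -0.6, 0.2]
opening: 0.0554
grasp_force: 20.0
```

```bash

python3 -c "
from m import *
to(.5107,.3132,-.0205)
"
```

```text
pos [0.5117 0.3146 0.0167] toolx yaw 82.94 dx -1.5 dy -0.8 dz 37.2 open 0.0554 q7 -1.36 t 45.05
```

carry_out(plan=[{"hand": 0.45, "dx": -1, "dy": -0.6, "dz": 15, "roll": 0}, {"hand": 0.45, "dx": 0, "dy": 0, "dz": 15, "roll": 0}, {"hand": 0.45, "dx": 0, "dy": 0, "dz": 3, "roll": 0}, {"hand": 0.45, "dx": 0, "dy": 0, "dz": 0, "roll": 0}, {"hand": 0.45, "dx": 0, "dy": 0, "dz": 0, "roll": 0}, {"hand": 0.45, "dx": 0, "dy": 0, "dz": 0, "roll": 0}])

```text
clock: 45.65
eef_pos: [0.5101, 0.3126, -0.0186]
orientation: [-0.0, 0.749, 0.663, 0.0]
contact_force: [-0.1, -0.4, -0.2]
opening: 0.0552
grasp_force: 20.0
```

```bash

python3 -c "
from m import *
to(.5107,.3132,-.0205)
"
```

```text
pos [ 0.5101  0.3126 -0.0186] toolx yaw 83.0 dx 0.6 dy 0.5 dz 1.9 open 0.0552 q7 -1.39 t 45.65
```

carry_out(plan=[{"hand": 0.45, "dx": 0.6, "dy": 0.5, "dz": 1.9, "roll": 0}, {"hand": 0.45, "dx": 0, "dy": 0, "dz": 0, "roll": 0}, {"hand": 0.45, "dx": 0, "dy": 0, "dz": 0, "roll": 0}, {"hand": 0.35, "dx": 0, "dy": 0, "dz": 0, "roll": 0}, {"hand": 0.3, "dx": 0, "dy": 0, "dz": 0, "roll": 0}, {"hand": 0.25, "dx": 0, "dy": 0, "dz": 0, "roll": 0}, {"hand": 0.2, "dx": 0, "dy": 0, "dz": 0, "roll": 0}, {"hand": 0.2, "dx": 0, "dy": 0, "dz": -15, "roll": 0}, {"hand": 0.2, "dx": 0, "dy": 0, "dz": -45, "roll": 0}, {"hand": 0.2, "dx": 0, "dy": 0, "dz": -50, "roll": 0}, {"hand": 0.2, "dx": 0, "dy": 0, "dz": -50, "roll": 0}, {"hand": 0.2, "dx": 0, "dy": 0, "dz": -50, "roll": 0}])

```text
clock: 46.85
eef_pos: [0.51, 0.3131, 0.1926]
orientation: [-0.0, 0.749, 0.663, 0.0]
contact_force: [1.5, 0.1, -0.1]
opening: 0.0702
grasp_force: 0.0
```

carry_out(plan=[{"hand": 0, "dx": 13, "dy": 0, "dz": -28, "roll": 0}, {"hand": 0, "dx": 13, "dy": -2, "dz": -28, "roll": 0}, {"hand": 0, "dx": 0, "dy": 0, "dz": 0, "roll": 0}, {"hand": 0, "dx": 0, "dy": 0, "dz": 0, "roll": 0}, {"hand": 0, "dx": 0, "dy": 0, "dz": 0, "roll": 0}])

```text
clock: 47.35
eef_pos: [0.5116, 0.338, 0.2446]
orientation: [0.0, 0.749, 0.663, -0.001]
contact_force: [0.0, -0.2, 0.2]
opening: 0.0877
grasp_force: 0.0
```

```bash

python3 - <<'E'
from m import *
import pickle
to(.5118,.3391,.2453)
d=get('wrist');pickle.dump(d,open('w8.pkl','wb'));save(d,'w8')
for n in ('w2','w8'):
    x=pickle.load(open(n+'.pkl','rb'));P=cloud(x)
    q=P[60:250,245:390].reshape(-1,3)
    r=cv2.minAreaRect(q[(q[:,2]>.034)&(q[:,2]<.046)][:,:2].astype(np.float32))
    s=q[(q[:,2]>.058)&(q[:,2]<.075)]
    print(n,'bay',np.round(r[0],4),'rim',cv2.minEnclosingCircle(s[:,:2].astype(np.float32)),s[:,2].min(),s[:,2].max())
    c=blob(x['image'],319,180,34,lambda h:(h[...,2]<75));print('tape',np.round(c,1),plane(x,c[0],c[1],.0135).round(4))
E
```

```text
pos [0.5116 0.338  0.2446] toolx yaw 82.99 dx 1.1 dy 0.1 dz -0.7 open 0.0877 q7 -1.21 t 47.35
w2 bay [0.5129 0.3477] rim ((0.5157474279403687, 0.3811318874359131), 0.02668636105954647) 0.05823504171739563 0.06729862273630827
tape [319.  180.5  23.8] [0.5105 0.3139 0.0135]
w8 bay [0.513  0.3477] rim ((0.515256404876709, 0.38170287013053894), 0.026657387614250183) 0.0581503363982222 0.0675188174231432
tape [319.4 179.3  23.6] [0.5109 0.3143 0.0135]
```

View pics/w8.png

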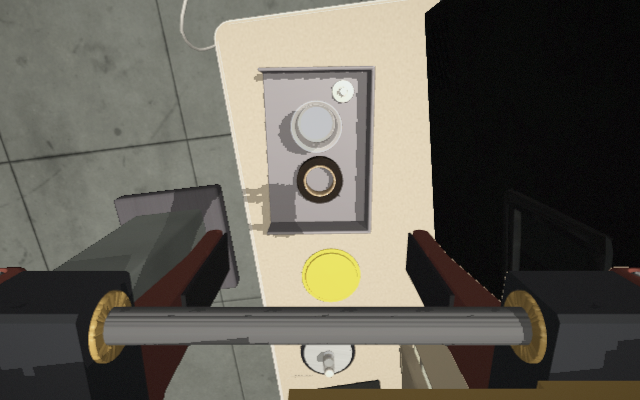

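Same pose as the first bay view: the beaker (316,126) and tape (319,179) are back within about 0.6 mm. The filter (343,91) is unmoved and the vial stands on the plate (328,360). Handing in.

```bash
python3 -c "
from plant import robot
print(robot.close_job())"
```

```text
the job is handed in; nothing more can be done
None
```

The job is handed in at about 47 s of the 134 s allowed: the vial stands upright within about 1.5 mm of the middle of the steel plate, and the beaker and tape are back in the organiser within about 1 mm of where they stood, by the wrist camera.

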